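Drift the old sleeves out of chassis pillars

TASK

Some of the aluminium pillars in the blue rack still have an old brass sleeve inside: stand each of those in a nest of the knock-out stand and push its sleeve right through with the drift, so that it drops out below into the catch tray, never handling a sleeve with the gripper. Finish with every pillar upright and fully down in a hole of the blue rack (the empty ones can stay where they are) and the drift back in its holder, down on its shoulder. Leave the screwdriver, the electronics module and the screw tray alone.

Things in the scene. Friction and masses are not known exactly. Their poses are not given: they have to be found in the camera images.
- rack: loose blue plastic pillar rack, 133 mm (x) by 203 mm (y), 18 mm thick, lying on the bench; six round holes of 39 mm diameter, 14 mm deep, with solid floors, in a 2 (x) by 3 (y) grid 70 mm apart. Origin: centre of its underside, z up, x and y along its sides. The hole centres are at x = -35 or 35 mm and y = -70, 0 or 70 mm in its frame, their floors at z = 4 mm
- pillar0: loose bare-aluminium hexagonal pillar, 30 mm across flats (34.6 mm over corners), 50 mm tall, 75 g, with a straight 17 mm bore (hexagonal too) right through along its axis; all five look alike. Origin: centre of its lower end, z up its axis, x at right angles to one pair of flats (the other flats follow every 60 degrees). Each starts upright in a rack hole, standing on the hole's floor
- pillar1: loose bare-aluminium hexagonal pillar, 30 mm across flats (34.6 mm over corners), 50 mm tall, 75 g, with a straight 17 mm bore (hexagonal too) right through along its axis; all five look alike. Origin: centre of its lower end, z up its axis, x at right angles to one pair of flats (the other flats follow every 60 degrees). Each starts upright in a rack hole, standing on the hole's floor
- pillar2: loose bare-aluminium hexagonal pillar, 30 mm across flats (34.6 mm over corners), 50 mm tall, 75 g, with a straight 17 mm bore (hexagonal too) right through along its axis; all five look alike. Origin: centre of its lower end, z up its axis, x at right angles to one pair of flats (the other flats follow every 60 degrees). Each starts upright in a rack hole, standing on the hole's floor
- pillar3: loose bare-aluminium hexagonal pillar, 30 mm across flats (34.6 mm over corners), 50 mm tall, 75 g, with a straight 17 mm bore (hexagonal too) right through along its axis; all five look alike. Origin: centre of its lower end, z up its axis, x at right angles to one pair of flats (the other flats follow every 60 degrees). Each starts upright in a rack hole, standing on the hole's floor
- pillar4: loose bare-aluminium hexagonal pillar, 30 mm across flats (34.6 mm over corners), 50 mm tall, 75 g, with a straight 17 mm bore (hexagonal too) right through along its axis; all five look alike. Origin: centre of its lower end, z up its axis, x at right angles to one pair of flats (the other flats follow every 60 degrees). Each starts upright in a rack hole, standing on the hole's floor
- sleeve0: old brass sleeve in pillar0 (None if that pillar is already empty): 14.4 mm diameter, 36 mm long, 30 g. Origin: centre of its lower end, z along its axis. At the start its lower end is 6 mm above the pillar's lower end and its brass end shows 8 mm below the pillar's top; a tight fit near the lower end of the bore holds it, and 5 to 10 N on its upper end slides it down. It comes free and drops only when its upper end is pushed to within about 7 mm of the pillar's lower end
- sleeve1: old brass sleeve in pillar1 (None if that pillar is already empty): 14.4 mm diameter, 36 mm long, 30 g. Origin: centre of its lower end, z along its axis. At the start its lower end is 6 mm above the pillar's lower end and its brass end shows 8 mm below the pillar's top; a tight fit near the lower end of the bore holds it, and 5 to 10 N on its upper end slides it down. It comes free and drops only when its upper end is pushed to within about 7 mm of the pillar's lower end
- sleeve2: old brass sleeve in pillar2 (None if that pillar is already empty): 14.4 mm diameter, 36 mm long, 30 g. Origin: centre of its lower end, z along its axis. At the start its lower end is 6 mm above the pillar's lower end and its brass end shows 8 mm below the pillar's top; a tight fit near the lower end of the bore holds it, and 5 to 10 N on its upper end slides it down. It comes free and drops only when its upper end is pushed to within about 7 mm of the pillar's lower end
- sleeve3: old brass sleeve in pillar3 (None if that pillar is already empty): 14.4 mm diameter, 36 mm long, 30 g. Origin: centre of its lower end, z along its axis. At the start its lower end is 6 mm above the pillar's lower end and its brass end shows 8 mm below the pillar's top; a tight fit near the lower end of the bore holds it, and 5 to 10 N on its upper end slides it down. It comes free and drops only when its upper end is pushed to within about 7 mm of the pillar's lower end
- sleeve4: old brass sleeve in pillar4 (None if that pillar is already empty): 14.4 mm diameter, 36 mm long, 30 g. Origin: centre of its lower end, z along its axis. At the start its lower end is 6 mm above the pillar's lower end and its brass end shows 8 mm below the pillar's top; a tight fit near the lower end of the bore holds it, and 5 to 10 N on its upper end slides it down. It comes free and drops only when its upper end is pushed to within about 7 mm of the pillar's lower end
- stand: fixed knock-out stand: an aluminium nest plate, 134 mm (x) by 150 mm (y), its top face 74 mm above the bench, on a leg along each y side, open at both x ends, over a shallow white catch tray that lies on the bench between the legs. Origin: at bench level under the middle of the plate, x and y along its sides, z up. It has four nests, 2 x 2
- nest0 (a point): centre of the floor of nest 0: a round pocket of 39 mm diameter and 12 mm depth in the stand's top plate that takes a pillar upright; the nests are 70 mm apart along x and y. In its floor is a 22 mm square opening, through which a sleeve drops into the catch tray 59 mm below
- nest1 (a point): centre of the floor of nest 1: a round pocket of 39 mm diameter and 12 mm depth in the stand's top plate that takes a pillar upright; the nests are 70 mm apart along x and y. In its floor is a 22 mm square opening, through which a sleeve drops into the catch tray 59 mm below
- nest2 (a point): centre of the floor of nest 2: a round pocket of 39 mm diameter and 12 mm depth in the stand's top plate that takes a pillar upright; the nests are 70 mm apart along x and y. In its floor is a 22 mm square opening, through which a sleeve drops into the catch tray 59 mm below
- nest3 (a point): centre of the floor of nest 3: a round pocket of 39 mm diameter and 12 mm depth in the stand's top plate that takes a pillar upright; the nests are 70 mm apart along x and y. In its floor is a 22 mm square opening, through which a sleeve drops into the catch tray 59 mm below
- catch_tray (a point): centre of the catch tray's floor, 3 mm above the bench under the middle of the plate; the tray is 180 mm (x) by 128 mm (y) outside, with a rim 18 mm above the bench, in the stand's directions
- drift: loose drift punch standing upright in its holder, 140 g: a steel rod of 11 mm diameter and 70 mm length, then a red hexagonal handle 22 mm across flats and 52 mm long above it. Origin: centre of the rod's lower tip, z up along the rod towards the handle, x at right angles to one pair of the handle's flats
- holder: loose heavy drift holder (1.2 kg): a grey block 50 x 50 mm and 78 mm high on a 75 mm square, 6 mm thick foot, with a 15 mm square hole down its middle. The drift's rod hangs in the hole and the shoulder under the handle rests on the block's top. Origin: centre of its underside, z up
- holder_top (a point): centre of the hole's mouth on the top face of the drift holder, 78 mm above the bench
- screwdriver: bystander: a screwdriver with a yellow handle lying on the bench; leave alone
- module: bystander: an electronics module of two plates, a green board and four posts, 90 x 120 mm, about 60 mm high; leave alone
- screw_tray: bystander: a red two-part tray of screws, 100 x 150 mm, 45 mm high; leave alone
Things that resemble listed ones, but are neither listed nor needed, are in the scene too. What is shaped like the pillar1 but brown is not meant.

How it is judged:
At the end, for the whole second after the job is handed in: every sleeve lies in the catch tray (lower end under 40 mm above the bench), every pillar stands in a rack hole (6 mm of centre, 4 mm of its floor, upright to 0.1 rad), the drift hangs in its holder (7 mm of centre, shoulder within 4 mm of the top, upright to 0.1 rad), all at rest (height (world z) of each of sleeve0, sleeve1, sleeve2, sleeve3, sleeve4 below 0.04 m and x of sleeve0 in the frame of stand between -0.09 and 0.09 m and y of sleeve0 in the frame of stand between -0.064 and 0.064 m and linear speed of each of sleeve0, sleeve1, sleeve2, sleeve3, sleeve4 below 0.03 m/s and x of sleeve1 in the frame of stand between -0.09 and 0.09 m and y of sleeve1 in the frame of stand between -0.064 and 0.064 m and x of sleeve2 in the frame of stand between -0.09 and 0.09 m and y of sleeve2 in the frame of stand between -0.064 and 0.064 m and x of sleeve3 in the frame of stand between -0.09 and 0.09 m and y of sleeve3 in the frame of stand between -0.064 and 0.064 m and x of sleeve4 in the frame of stand between -0.09 and 0.09 m and y of sleeve4 in the frame of stand between -0.064 and 0.064 m and angle between each of pillar0, pillar1, pillar2, pillar3, pillar4, drift's own z axis and vertical below 0.1 rad and linear speed of each of pillar0, pillar1, pillar2, pillar3, pillar4, drift below 0.02 m/s and z of each of pillar0, pillar1, pillar2, pillar3, pillar4 in the frame of rack below 0.008 m and (x of pillar0 in the frame of rack between -0.041 and -0.029 m or x of pillar0 in the frame of rack between 0.029 and 0.041 m) and (y of pillar0 in the frame of rack between -0.076 and -0.064 m or y of pillar0 in the frame of rack between -0.006 and 0.006 m or y of pillar0 in the frame of rack between 0.064 and 0.076 m) and (x of pillar1 in the frame of rack between -0.041 and -0.029 m or x of pillar1 in the frame of rack between 0.029 and 0.041 m) and (y of pillar1 in the frame of rack between -0.076 and -0.064 m or y of pillar1 in the frame of rack between -0.006 and 0.006 m or y of pillar1 in the frame of rack between 0.064 and 0.076 m) and (x of pillar2 in the frame of rack between -0.041 and -0.029 m or x of pillar2 in the frame of rack between 0.029 and 0.041 m) and (y of pillar2 in the frame of rack between -0.076 and -0.064 m or y of pillar2 in the frame of rack between -0.006 and 0.006 m or y of pillar2 in the frame of rack between 0.064 and 0.076 m) and (x of pillar3 in the frame of rack between -0.041 and -0.029 m or x of pillar3 in the frame of rack between 0.029 and 0.041 m) and (y of pillar3 in the frame of rack between -0.076 and -0.064 m or y of pillar3 in the frame of rack between -0.006 and 0.006 m or y of pillar3 in the frame of rack between 0.064 and 0.076 m) and (x of pillar4 in the frame of rack between -0.041 and -0.029 m or x of pillar4 in the frame of rack between 0.029 and 0.041 m) and (y of pillar4 in the frame of rack between -0.076 and -0.064 m or y of pillar4 in the frame of rack between -0.006 and 0.006 m or y of pillar4 in the frame of rack between 0.064 and 0.076 m) and horizontal distance between drift and holder_top below 0.007 m and z of drift in the frame of holder_top below -0.066 m); the robot touches nothing.
It fails at once if the gripper takes hold of a sleeve or pushes it (contact force between any of sleeve0, sleeve1, sleeve2, sleeve3, sleeve4 and the fingers above 1 N).
It fails at once if a bystander (screwdriver, module, screw tray) is shifted by more than 30 mm (distance of any of screwdriver, module, screw_tray from where it was at the start of the episode above 0.03 m).
Of sleeve0, sleeve1, sleeve2, sleeve3, sleeve4 only 3 to 4 are there at a start; the rules pass over those that are not, and their reading is None.
At some moment in a run one of rack, holder may be knocked a few centimetres aside while the robot is not near it.
It also fails if it takes over 210 s, if anything falls off the work surface, if the arm or the gripper's body presses on something with over 40 N, if the wrist force passes 120 N, or if a joint passes its speed limit or range.

ROBOT

A 7-joint arm with a two-finger parallel gripper is mounted at the origin on the work surface. World frame = base frame: x ahead of the robot, y to its left, z up, the work surface at z = 0. Lengths are in m, angles in rad, forces in N, time in s.
With the tool pointing down it reaches from about 0.4 to 0.85 m from the base axis. Payload 4.5 kg.
Tool frame: the origin (TCP) lies between the finger pads; the fingertips stand 22 mm ahead of it and the grasp point (between the pads) lies 3 mm ahead of it; z points along the fingers, y is the direction in which the jaws open and shut (so a half turn about z gives the same grasp; the last joint's range is limited). The gripper opens to 88 mm and grips with 3 to 60 N. Pads are 18 mm wide; open, the fingers measure 123 mm over their backs; the gripper's body (75 mm by 187 mm) begins 45 mm behind the grasp point.
Start: joints at [-1.072, 0.689, -0.195, 1.565, 0.157, 0.902, -0.215], TCP at [0.28, 0.559, 0.261] pointing down, gripper open.
Joint ranges: [-3.01, 3.01], [-0.46, 2.08], [-1.47, 1.51], [0.13, 2.56], [-1, 4.14], [0.04, 2.09], [-2.66, 2.66]. Speed limits (rad/s): [2.57, 2.57, 3.14, 3.14, 3.14, 3.14, 3.14].

INTERFACE

Orientations are given as a unit quaternion [w, x, y, z].
In Python, from workcell import arm gives the robot as it stands.
- The arm moves only by the tool play_rows, never from a script. Its argument "steps" is a list of rows, each an object with "rotation": the turn, a rotation vector about the world's x, y, z in degrees, a list of three; "dp": the shift along the world's x, y, z in m, a list of three; "claw": the finger opening in m, from 0 to 0.0881. In form: [{"rotation": [wx, wy, wz], "dp": [x, y, z], "claw": claw}, ...]. A call has 1 to 10 rows; each row is the pose to reach, as a shift and turn from the pose commanded when the call began; what a row does not reach only later rows make up. A row lasts 1/12 s, in which the tool goes at most 41.7 mm and 7.16 degrees, less where a joint would pass 70% of its speed; a pose out of reach is approached as far as the arm can. A call with a gripper value outside its range is refused whole. The fingers move at their own pace and stop on an object; the grip force is fixed at half the most. Time passes only in rows, so rows that repeat a pose let the fingers close. It gives the time, the measured TCP pose, the force and the opening at its end, in the units of the state.
- arm.observe(): the state, without advancing time (a new reading comes with each control period).
- arm.get_image(name): name is "scene" or "top" or "wrist"; returns the picture (384x512x3 uint8, red, green, blue); there is no depth.
- arm.camera_model(name): a dict with "camera_matrix" (3x3 intrinsics, pixels), "rvec" (rotation vector, rad) and "tvec" (3), from world to camera coordinates, as OpenCV has them. Camera axes: x right, y down, z forward; pixel columns grow to the right and rows downward; lengths in m; the calibration is good to about 2 mm. A picture is of the moment at which its call begins: read the wrist's pose just before it. camera_model takes no time and is no camera call; for the wrist camera it gives the pose at the moment of the call.
- arm.close_job(): hands the job in, once; it reports no verdict.
Trained networks look in the newest picture that a camera, given by its name, has taken for a name from the list of things; names that differ only in an ending like _2 or _b are one class to them, and where a whole thing is asked for, a point or a joint stands for the part that bears it (a point fixed in the world has none). Each returns a list of dicts, best first, with "confidence" (0 to 1); they miss things now and then, are a little off and sometimes report something else, mostly with a low value. They report only what shows in the picture. A call takes as long as a camera call. They do not tell look-alikes from the thing itself.
- arm.spot_in(thing, camera): "location" ([column, row] in pixels, amid what is visible of it).
- arm.place_of(thing, camera): "location" ([column, row] in pixels: a listed point, or the origin of a listed thing).
The state is a dict: "clock": time; "joint_positions": joint angles; "qd": joint speeds; "joint_efforts": joint torques, N m; "ee_pos": TCP position; "tool_rot": TCP orientation; "ft_force": force on the tool from outside, world axes, zero at the start; "ft_torque": the same for the moment, N m; "finger_gap": finger opening in m.
Only numpy, scipy, OpenCV 4.12 (cv2) and the standard library are available. Lean on these libraries where they do the work, as an engineer would, in place of code of your own. Each camera call takes 0.05 s, during which the arm holds its last target. There are 200 camera calls.

## Working session

There is one attempt and no reset: what is moved stays moved. The work goes in short steps, Python scripts to look and compute and a tool call to move; the robot and the scene stay as the last step left them, time stands still between calls to the robot, and variables do not carry over. Pictures are saved under pics/ and viewed, about 12 in all and at most 16, crops included, and the job is handed in when it is done.

Besides the shell and the picture viewer there is one more tool, called after "Emit:" as name([rows], argument=value, ...), one row to a line, values as JSON. play_rows: Moves the arm, as the interface text tells. Its arguments: {"type":"object","properties":{"steps":{"type":"array","items":{"type":"object","properties":{"rotation":{"type":"array","items":{"type":"number"}},"dp":{"type":"array","items":{"type":"number"}},"claw":{"type":"number"}}}}},"required":["steps"]}

```bash
mkdir -p pics; ls; cat > h.py <<'E'
from workcell import arm
import numpy as np, cv2
def cam(n):
    m=arm.camera_model(n); return np.array(m["camera_matrix"],float),cv2.Rodrigues(np.array(m["rvec"],float))[0],np.array(m["tvec"],float).ravel()
def ray(n,uv,z):
    K,R,t=cam(n); c=-R.T@t; d=R.T@np.linalg.inv(K)@np.array([uv[0],uv[1],1.]); return c+d*(z-c[2])/d[2]
def proj(n,P):
    K,R,t=cam(n); p=(R@np.atleast_2d(P).T).T+t; q=(K@p.T).T; return q[:,:2]/q[:,2:]
def shot(n,f,crop=None,s=1):
    im=arm.get_image(n)[:,:,::-1].copy()
    if crop: im=im[crop[1]:crop[3],crop[0]:crop[2]]
    if s!=1: im=cv2.resize(im,None,fx=s,fy=s,interpolation=cv2.INTER_CUBIC)
    cv2.imwrite("pics/"+f,im)
def st():
    o=arm.observe(); print({k:np.round(o[k],4).tolist() for k in("clock","ee_pos","tool_rot","ft_force","finger_gap","joint_positions")})
E
python3 - <<'E'
from h import *
st()
a=arm.get_image("scene");b=arm.get_image("top")
cv2.imwrite("pics/a.png",np.vstack([a,b])[:,:,::-1][:, :]) if 0 else None
cv2.imwrite("pics/s0.png",a[:,:,::-1]);cv2.imwrite("pics/t0.png",b[:,:,::-1])
for n,z in[("rack",0),("stand",0),("drift",.008),("holder_top",.078),("nest0",.062),("catch_tray",.003),("pillar0",.004),("sleeve0",.01)]:
  for f,l in((arm.place_of,"p"),):
    for r in f(n,"top")[:8]:
        print(n,l,np.round(r["location"],1),round(r["confidence"],2),ray("top",r["location"],z).round(4))
for n in("scene","top","wrist"):
    K,R,t=cam(n);print(n,K[0,0],(-R.T@t).round(3),R[2].round(2))
E
```

```text
pics
{'clock': 0.0, 'ee_pos': [0.2799, 0.5582, 0.2599], 'tool_rot': [-0.0002, 0.2303, 0.9731, -0.0009], 'ft_force': [-0.1199, -0.4862, 0.648], 'finger_gap': 0.0884, 'joint_positions': [-1.0722, 0.69, -0.1945, 1.5663, 0.1573, 0.9025, -0.2151]}
stand p [257.8 203.5] 0.64 [0.5673 0.0127 0.    ]
drift p [371.3 228.7] 0.72 [ 0.5005 -0.2892  0.008 ]
holder_top p [376.9 228.8] 0.86 [ 0.5006 -0.2831  0.078 ]
nest0 p [247.6 190.7] 0.85 [0.5963 0.0394 0.062 ]
nest0 p [240.9 212.1] 0.83 [0.5419 0.0562 0.062 ]
nest0 p [269.9 215.4] 0.82 [ 0.5337 -0.0173  0.062 ]
catch_tray p [258.4 204.5] 0.96 [0.5644 0.0112 0.003 ]
pillar0 p [160.3 175. ] 0.7 [0.643  0.2751 0.004 ]
pillar0 p [176.1 216.7] 0.65 [0.5312 0.2306 0.004 ]
pillar0 p [124.9 243.4] 0.62 [0.4602 0.3647 0.004 ]
pillar0 p [146.6 239.6] 0.56 [0.4703 0.3076 0.004 ]
pillar0 p [175.2 241.9] 0.54 [0.4644 0.2317 0.004 ]
pillar0 p [183.  179.5] 0.52 [0.631  0.2139 0.004 ]
pillar0 p [150.6 215.4] 0.5 [0.5345 0.2985 0.004 ]
sleeve0 p [121.1 236.6] 0.5 [0.4783 0.3734 0.01  ]
sleeve0 p [175.6 213.7] 0.37 [0.539  0.2309 0.01  ]
sleeve0 p [147.2 238.6] 0.36 [0.4732 0.3045 0.01  ]
scene 360.58200907385174 [1.161 0.296 0.849] [-0.59 -0.27 -0.76]
top 410.8749535637598 [0.506 0.025 1.103] [ 0.08 -0.01 -1.  ]
wrist 318.24634531168357 [0.213 0.592 0.385] [ 0.26 -0.13 -0.96]
```

```bash
python3 - <<'E'
from h import *
shot("top","t1.png",(90,130,410,370),2.5)
E
```

```text
(no output)
```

View pics/t1.png

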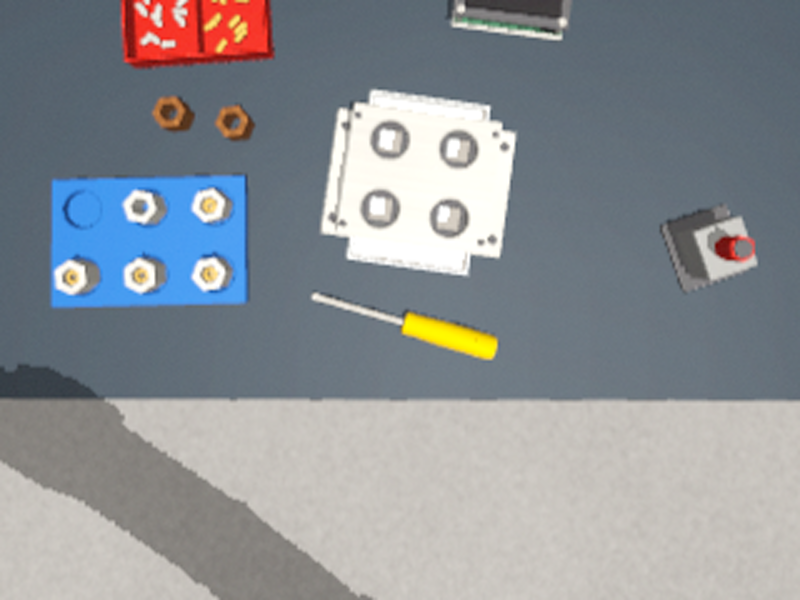

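View pics/s0.png

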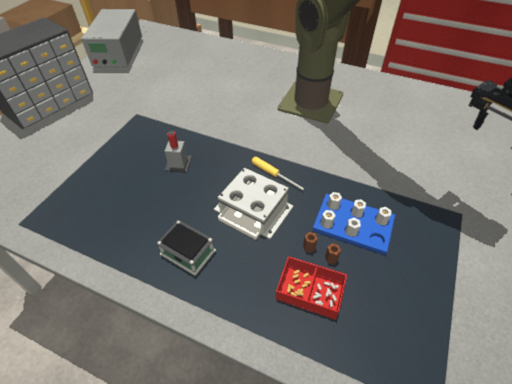

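The top view shows the rack (crop px 50–247, 175–307) holding 5 pillars. Four show brass: (209,206), (72,278), (143,275) and (210,273). The pillar at (143,207) is empty, and the hole at (82,209) is free. The two brown hexagons at (172,113) and (234,122) are lookalikes. The stand is in the middle and the drift is at (740,248).

I'll look closer with the wrist camera.

Emit:
play_rows([
  {"dp": [0.03, -0.03, 0], "rotation": [0, 0, 0], "claw": 0.05},
  {"dp": [0.06, -0.06, 0], "rotation": [0, 0, 0], "claw": 0.05},
  {"dp": [0.09, -0.09, 0], "rotation": [0, 0, 0], "claw": 0.05},
  {"dp": [0.12, -0.12, 0], "rotation": [0, 0, 0], "claw": 0.05},
  {"dp": [0.15, -0.15, 0], "rotation": [0, 0, 0], "claw": 0.05},
  {"dp": [0.18, -0.18, 0], "rotation": [0, 0, 0], "claw": 0.05},
  {"dp": [0.21, -0.21, 0], "rotation": [0, 0, 0], "claw": 0.05},
  {"dp": [0.23, -0.24, 0], "rotation": [0, 0, 0], "claw": 0.05},
  {"dp": [0.25, -0.26, 0], "rotation": [0, 0, 0], "claw": 0.05},
  {"dp": [0.25, -0.26, 0], "rotation": [0, 0, 0], "claw": 0.05},
])

```text
clock: 1.38
ee_pos: [0.536, 0.2905, 0.2605]
tool_rot: [0.003, 0.236, 0.972, -0.002]
ft_force: [1.0, -0.1, 0.3]
finger_gap: 0.0501
```

```bash
python3 - <<'E'
from h import *
st()
im=arm.get_image("wrist")[:,:,::-1].copy(); cv2.imwrite("pics/w0raw.png",im)
for n,z in[("pillar0",.004),("sleeve0",.01),("nest0",.062),("rack",0)]:
    for r in arm.place_of(n,"wrist"):
        print(n,np.round(r["location"],1),round(r["confidence"],2),ray("wrist",r["location"],z).round(4))
cv2.imwrite("pics/w0.png",cv2.resize(im,None,fx=1.55,fy=1.55,interpolation=cv2.INTER_CUBIC))
E
```

```text
{'clock': 1.3833, 'ee_pos': [0.536, 0.2905, 0.2605], 'tool_rot': [0.0025, 0.2362, 0.9717, -0.0021], 'ft_force': [1.0158, -0.0518, 0.3358], 'finger_gap': 0.0501, 'joint_positions': [-0.4475, 0.67, -0.2261, 1.6142, 0.1904, 0.8788, 0.3456]}
pillar0 [284.9  80.3] 0.87 [0.462  0.3716 0.004 ]
pillar0 [179.3 140.9] 0.86 [0.4668 0.2308 0.004 ]
pillar0 [233.7 109.3] 0.76 [0.4639 0.3054 0.004 ]
pillar0 [232.3 252.8] 0.73 [0.625  0.2182 0.004 ]
pillar0 [261.6 162.7] 0.69 [0.5344 0.3064 0.004 ]
pillar0 [279.7 236.2] 0.61 [0.6318 0.2843 0.004 ]
pillar0 [213.  189.7] 0.56 [0.5376 0.2374 0.004 ]
sleeve0 [235.7 111.2] 0.61 [0.4652 0.3088 0.01  ]
sleeve0 [180.7 139.3] 0.59 [0.4646 0.2367 0.01  ]
sleeve0 [288.6  79.2] 0.52 [0.461  0.3771 0.01  ]
sleeve0 [213.  189.7] 0.51 [0.5351 0.241  0.01  ]
sleeve0 [231.5 110. ] 0.34 [0.4619 0.3052 0.01  ]
nest0 [ 70.7 267.2] 0.89 [0.5326 0.0664 0.062 ]
nest0 [234.3 111. ] 0.73 [0.4633 0.3119 0.062 ]
nest0 [ 21.4 286. ] 0.58 [0.5271 0.0009 0.062 ]
rack [247.2 137. ] 0.62 [0.4969 0.308  0.    ]
rack [184.4 141.1] 0.22 [0.4677 0.2382 0.    ]
```

View pics/w0.png

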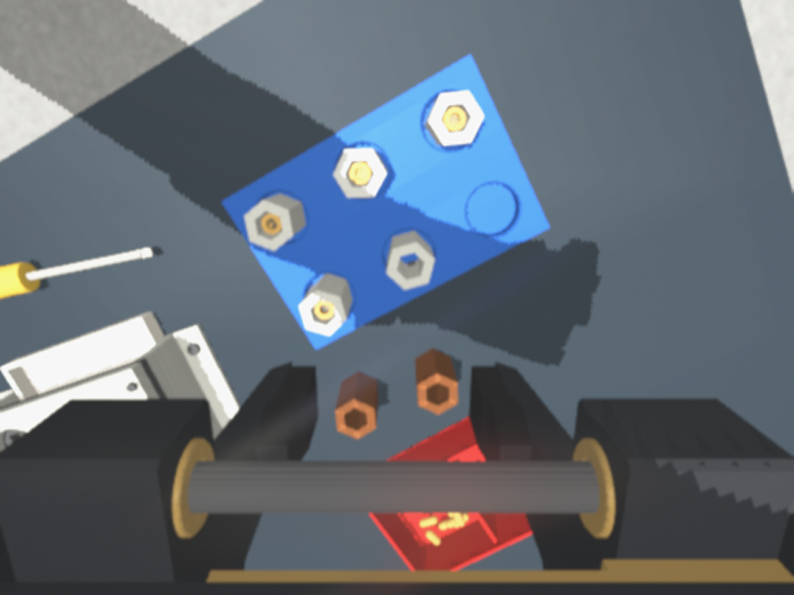

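The wrist view confirms it: brass at px (455,118), (360,173), (271,223) and (323,310). The pillar at (410,260) is empty (dark bore), and the free hole is at (490,208). Next I'll fit the exact poses.

```bash
cat > fit.py <<'E'
from h import *
from scipy.optimize import minimize
def hexp(x,y,a,zs,r=.01732):
    return np.array([[x+r*np.cos(a+np.pi/6+k*np.pi/3),y+r*np.sin(a+np.pi/6+k*np.pi/3),z] for z in zs for k in range(6)])
def box(x,y,a,hx,hy,zs):
    c,s=np.cos(a),np.sin(a)
    return np.array([[x+c*u-s*v,y+s*u+c*v,z] for z in zs for u,v in((-hx,-hy),(hx,-hy),(hx,hy),(-hx,hy))])
S=8
def iou(P,M,C,o):
    K,R,t=C;p=(R@P.T).T+t;q=(K@p.T).T;q=q[:,:2]/q[:,2:]
    h=cv2.convexHull(((q-o+.5)*S-.5).astype(np.float32)); m=np.zeros(M.shape,np.uint8); cv2.fillConvexPoly(m,np.round(h*16).astype(np.int32),1,shift=4)
    return (m&M).sum()/max(1,(m|M).sum())
def fit(model,x0,mask,C,step=(.004,.004,.15),pad=12):
    K,R,t=C;P=model(*x0);q=(K@((R@P.T).T+t).T).T;q=q[:,:2]/q[:,2:]
    lo=np.maximum(q.min(0).astype(int)-pad,0);hi=q.max(0).astype(int)+pad
    m=cv2.resize(mask[lo[1]:hi[1],lo[0]:hi[0]].astype(np.float32),None,fx=S,fy=S,interpolation=cv2.INTER_LINEAR)
    m=(m>.5).astype(np.uint8)
    n,l,s,c=cv2.connectedComponentsWithStats(m); m=(l==1+np.argmax(s[1:,4])).astype(np.uint8)
    cs,_=cv2.findContours(m,cv2.RETR_EXTERNAL,cv2.CHAIN_APPROX_NONE); cv2.drawContours(m,cs,-1,1,-1)
    best=None
    for da in(-.35,0,.35):
        x=np.array(x0,float)+[0,0,da*(step[2]>.1)]
        sx=np.vstack([x]+[x+np.eye(3)[i]*step[i] for i in range(3)])
        r=minimize(lambda v:-iou(model(*v),m,C,lo),x,method="Nelder-Mead",options=dict(initial_simplex=sx,xatol=1e-5,fatol=1e-5,maxiter=300))
        if best is None or r.fun<best.fun:best=r
    return best.x,-best.fun
def rackpill(im,C,x0,slots,cam="wrist"):
    I=im.astype(int); blue=(I[:,:,0]-I[:,:,2]>60)
    bm=cv2.morphologyEx(blue.astype(np.uint8),cv2.MORPH_CLOSE,np.ones((3,3)))
    r,f=fit(lambda x,y,a:box(x,y,a,.0665,.1015,(0,.018)),x0,bm,C,(.005,.005,.05),15)
    print("rack",r.round(4),round(f,3))
    c,s=np.cos(r[2]),np.sin(r[2]); out=[]
    for u,v in slots:
        hx=np.array([r[0]+c*u-s*v,r[1]+s*u+c*v])
        p,f=fit(lambda x,y,a:hexp(x,y,a,(.018,.054)),[*hx,r[2]],~blue,C,pad=3)
        print("hole",(u,v),hx.round(4),"pillar",p[:2].round(4),"flat-normal deg",round(np.degrees(p[2])%60,1),round(f,3))
E
python3 - <<'E'
from fit import *
im=cv2.imread("pics/w0raw.png");C=cam("wrist")
rackpill(im,C,[.5,.305,0],[(-.035,.07),(-.035,0),(-.035,-.07),(.035,-.07),(.035,0)])
E
```

```text
rack [0.4967 0.3112 0.0434] 0.981
hole (-0.035, 0.07) [0.4587 0.3796] pillar [0.4593 0.3794] flat-normal deg 39.1 0.941
hole (-0.035, 0) [0.4617 0.3097] pillar [0.4623 0.3088] flat-normal deg 36.4 0.927
hole (-0.035, -0.07) [0.4648 0.2397] pillar [0.465  0.2391] flat-normal deg 14.8 0.907
hole (0.035, -0.07) [0.5347 0.2428] pillar [0.5351 0.2416] flat-normal deg 17.1 0.887
hole (0.035, 0) [0.5317 0.3127] pillar [0.5322 0.3116] flat-normal deg 49.6 0.924
```

Emit:
play_rows([
  {"dp": [0.01, -0.04, 0], "rotation": [0, 0, 0], "claw": 0.05},
  {"dp": [0.02, -0.08, 0], "rotation": [0, 0, 0], "claw": 0.05},
  {"dp": [0.03, -0.12, 0], "rotation": [0, 0, 0], "claw": 0.05},
  {"dp": [0.04, -0.16, 0], "rotation": [0, 0, 0], "claw": 0.05},
  {"dp": [0.05, -0.2, 0], "rotation": [0, 0, 0], "claw": 0.05},
  {"dp": [0.06, -0.24, 0], "rotation": [0, 0, 0], "claw": 0.05},
  {"dp": [0.065, -0.27, 0], "rotation": [0, 0, 0], "claw": 0.05},
  {"dp": [0.065, -0.29, 0], "rotation": [0, 0, 0], "claw": 0.05},
  {"dp": [0.065, -0.29, 0], "rotation": [0, 0, 0], "claw": 0.05},
])

```text
clock: 2.38
ee_pos: [0.5951, 0.0036, 0.2606]
tool_rot: [0.0, 0.233, 0.972, -0.002]
ft_force: [0.2, -0.2, 0.3]
finger_gap: 0.0501
```

```bash
python3 - <<'E'
from h import *
st()
im=arm.get_image("wrist")[:,:,::-1].copy(); cv2.imwrite("pics/w1raw.png",im)
C=cam("wrist");np.savez("w1cam.npz",*C)
for n,z in[("nest0",.062),("nest1",.062),("stand",0),("catch_tray",.003),("holder_top",.078)]:
    for r in arm.place_of(n,"wrist"):
        print(n,np.round(r["location"],1),round(r["confidence"],2),ray("wrist",r["location"],z).round(4))
cv2.imwrite("pics/w1.png",cv2.resize(im,None,fx=1.55,fy=1.55,interpolation=cv2.INTER_CUBIC))
from fit import *
t=cv2.imread("pics/t0.png")
rackpill(t,cam("top"),[.5,.305,0],[])
E
```

```text
{'clock': 2.3833, 'ee_pos': [0.5951, 0.0036, 0.2606], 'tool_rot': [0.0002, 0.2332, 0.9724, -0.0019], 'ft_force': [0.2276, -0.2126, 0.3238], 'finger_gap': 0.0501, 'joint_positions': [0.066, 0.6537, -0.2625, 1.6569, 0.2146, 0.8603, 0.8146]}
nest0 [273.6 101.2] 0.97 [0.5383 0.0603 0.062 ]
nest0 [211.3 126.5] 0.7 [ 0.5324 -0.0055  0.062 ]
nest0 [297.  168.2] 0.66 [0.6091 0.0533 0.062 ]
nest0 [234.9 185.9] 0.58 [ 0.5972 -0.0128  0.062 ]
nest0 [489.1 181.9] 0.37 [0.7125 0.2271 0.062 ]
nest1 [273.6 101.2] 0.97 [0.5383 0.0617 0.062 ]
nest1 [211.3 126.5] 0.7 [ 0.5325 -0.0041  0.062 ]
nest1 [297.  168.2] 0.66 [0.609  0.0549 0.062 ]
nest1 [234.9 185.9] 0.58 [ 0.5972 -0.0113  0.062 ]
nest1 [489.1 181.9] 0.37 [0.7121 0.2291 0.062 ]
stand [252.  142.7] 0.95 [0.572  0.0217 0.    ]
stand [296.7 168.4] 0.59 [0.6247 0.057  0.    ]
rack [0.5061 0.2998 0.0225] 0.976
```

View pics/w1.png

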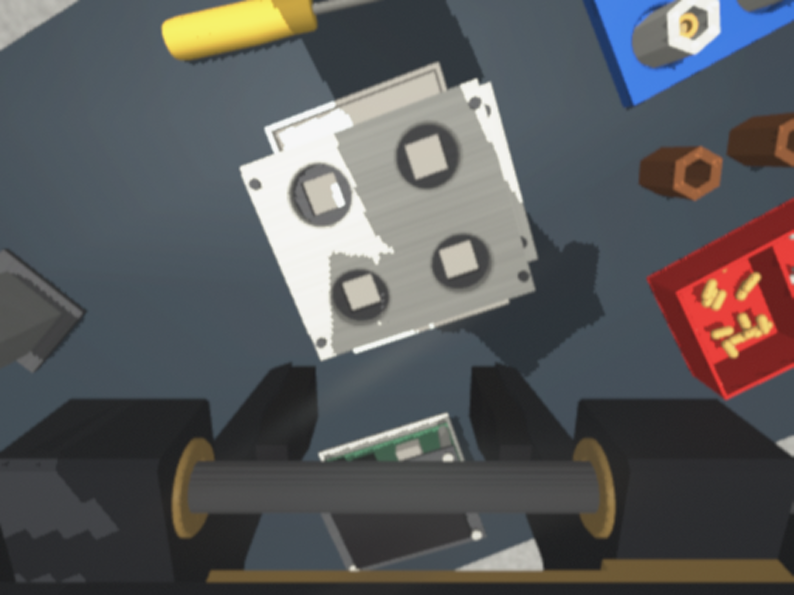

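```bash
cat > nests.py <<'E'
from h import *
def grid(P):
    # fit 70mm 2x2 grid: P 4x2
    from scipy.optimize import least_squares
    def f(v):
        c,s=np.cos(v[2]),np.sin(v[2]);G=np.array([[v[0]+c*a-s*b,v[1]+s*a+c*b] for a in(-.035,.035) for b in(-.035,.035)])
        return G
    def res(v):
        G=f(v);return np.concatenate([G[np.argmin(((G-p)**2).sum(1))]-p for p in P])
    r=least_squares(res,[P[:,0].mean(),P[:,1].mean(),-.1]);return r.x,f(r.x),np.abs(r.fun).max()
def nests(n):
    im=arm.get_image(n)[:,:,::-1].copy(); C=cam(n)
    Q=[]
    for r in arm.place_of("nest0",n)[:6]:
        q=ray(n,r["location"],.062)
        if abs(q[0]-.567)<.06 and abs(q[1]-.02)<.07: Q.append(q[:2])
    print(n,"net",len(Q)); 
    if len(Q)>2: v,G,e=grid(np.array(Q)); print(v.round(4),round(e,4))
    g=im.max(2);m=((g<118)).astype(np.uint8)
    cs,_=cv2.findContours(m,cv2.RETR_EXTERNAL,cv2.CHAIN_APPROX_NONE);E=[]
    for c in cs:
        if len(c)<20: continue
        h=cv2.convexHull(c);(x,y),(a,b),_=cv2.fitEllipse(h)
        p=ray(n,(x,y),.074)
        if abs(p[0]-.567)<.06 and abs(p[1]-.02)<.07 and a/b>.7 and cv2.contourArea(h)>80: E.append(p[:2]);print(np.round((x,y,a,b),1),p.round(4))
    if len(E)>2: v,G,e=grid(np.array(E)); print("ell",v.round(4),round(e,4));print(G.round(4).tolist())
E
python3 - <<'E'
from nests import *
st();nests("wrist");st()
E
```

```text
{'clock': 2.6833, 'ee_pos': [0.595, 0.0117, 0.2609], 'tool_rot': [-0.0001, 0.2283, 0.9736, 0.0008], 'ft_force': [0.2152, -0.561, -0.3459], 'finger_gap': 0.0498, 'joint_positions': [0.0589, 0.6536, -0.2691, 1.6569, 0.213, 0.8597, 0.8134]}
wrist net 4
[ 0.5691  0.0148 -0.1231] 0.0023
{'clock': 2.7833, 'ee_pos': [0.595, 0.0107, 0.2608], 'tool_rot': [-0.0001, 0.2289, 0.9735, 0.0004], 'ft_force': [0.9305, 0.1138, 0.0309], 'finger_gap': 0.0499, 'joint_positions': [0.0597, 0.6537, -0.2681, 1.6568, 0.2132, 0.8597, 0.8136]}
```

```bash
cat > nests.py <<'E'
from h import *
from scipy.optimize import minimize
T=np.linspace(0,2*np.pi,72,endpoint=False)
def G(v,d=.035):
    c,s=np.cos(v[2]),np.sin(v[2]);return np.array([[v[0]+c*a-s*b,v[1]+s*a+c*b] for a in(-d,d) for b in(-d,d)])
def ring(c,r,z): return np.c_[c[0]+r*np.cos(T),c[1]+r*np.sin(T),np.full(72,z)]
def pj(C,P):
    K,R,t=C;q=(K@((R@P.T).T+t[:,None].T).T).T;return (q[:,:2]/q[:,2:]).astype(np.float32)
def standfit(im,C,x0,d=.002):
    g=cv2.GaussianBlur(im.max(2),(0,0),.7).astype(np.float32)
    def val(P): q=pj(C,P);return cv2.remap(g,q[:,:1],q[:,1:],cv2.INTER_LINEAR).ravel()
    def f(v):
        s=0
        for c in G(v): s+=np.clip(val(ring(c,.0195+d,.074))-val(ring(c,.0195-d,.074)),-20,60).mean()
        return -s/4
    best=min((minimize(f,np.array(x0)+[dx,dy,0],method="Nelder-Mead",options=dict(initial_simplex=np.array(x0)+[dx,dy,0]+np.vstack([np.zeros(3),np.diag([.004,.004,.05])]),xatol=1e-5)) for dx in(-.004,.0,.004) for dy in(-.004,0,.004)),key=lambda r:r.fun)
    return best.x,-best.fun
E
python3 - <<'E'
from nests import *
im=arm.get_image("wrist")[:,:,::-1].copy();C=cam("wrist");cv2.imwrite("pics/w2raw.png",im);st()
v,s=standfit(im,C,[.569,.015,-.12]);print(v.round(4),s,G(v).round(4).tolist())
im=cv2.imread("pics/t0.png");v,s=standfit(im,cam("top"),[.569,.015,-.12],.003);print("top",v.round(4),s)
E
```

```text
{'clock': 2.8333, 'ee_pos': [0.5951, 0.0102, 0.2608], 'tool_rot': [-0.0, 0.2293, 0.9734, 0.0003], 'ft_force': [0.3262, -0.8525, 0.0849], 'finger_gap': 0.0499, 'joint_positions': [0.0602, 0.6537, -0.2677, 1.6568, 0.2132, 0.8598, 0.8136]}
[ 0.5675  0.0146 -0.1385] 58.46702575683594 [[0.528, -0.0152], [0.5377, 0.0541], [0.5973, -0.0249], [0.607, 0.0445]]
top [ 0.5689  0.0146 -0.1263] 60.0
```

Emit:
play_rows([
  {"dp": [-0.01, 0.04, 0], "rotation": [0, 0, 0], "claw": 0.05},
  {"dp": [-0.02, 0.08, 0], "rotation": [0, 0, 0], "claw": 0.05},
  {"dp": [-0.03, 0.12, 0], "rotation": [0, 0, 0], "claw": 0.05},
  {"dp": [-0.04, 0.16, 0], "rotation": [0, 0, 0], "claw": 0.05},
  {"dp": [-0.05, 0.2, 0], "rotation": [0, 0, 0], "claw": 0.05},
  {"dp": [-0.06, 0.24, 0], "rotation": [0, 0, 0], "claw": 0.05},
  {"dp": [-0.065, 0.28, 0], "rotation": [0, 0, 0], "claw": 0.05},
  {"dp": [-0.065, 0.28, 0], "rotation": [0, 0, 0], "claw": 0.05},
  {"dp": [-0.065, 0.28, 0], "rotation": [0, 0, 0], "claw": 0.05},
  {"dp": [-0.065, 0.28, 0], "rotation": [0, 0, 0], "claw": 0.05},
])

```text
clock: 3.67
ee_pos: [0.5301, 0.2883, 0.2605]
tool_rot: [0.0, 0.23, 0.973, -0.001]
ft_force: [1.0, -0.5, -0.1]
finger_gap: 0.0498
```

Emit:
play_rows([
  {"dp": [0, 0, 0], "rotation": [0, 0, 0], "claw": 0.05},
  {"dp": [0, 0, 0], "rotation": [0, 0, 0], "claw": 0.05},
  {"dp": [0, 0, 0], "rotation": [0, 0, 0], "claw": 0.05},
])

```text
clock: 3.92
ee_pos: [0.5308, 0.2871, 0.2608]
tool_rot: [0.0, 0.232, 0.973, -0.0]
ft_force: [-0.3, 0.2, -0.9]
finger_gap: 0.0494
```

```bash
python3 - <<'E'
from fit import *
st();C0=cam("wrist")
im=arm.get_image("wrist")[:,:,::-1].copy();C=cam("wrist");cv2.imwrite("pics/w3raw.png",im)
print((-C0[1].T@C0[2]).round(4),(-C[1].T@C[2]).round(4))
rackpill(im,C0,[.504,.302,0.03],[(-.035,.07),(-.035,0),(-.035,-.07),(.035,-.07),(.035,0)])
E
```

```text
{'clock': 3.9167, 'ee_pos': [0.5308, 0.2871, 0.2608], 'tool_rot': [0.0002, 0.2316, 0.9728, -0.0003], 'ft_force': [-0.2505, 0.1503, -0.8837], 'finger_gap': 0.0494, 'joint_positions': [-0.4385, 0.6624, -0.2348, 1.6321, 0.1892, 0.8698, 0.3556]}
[0.4637 0.3205 0.3846] [0.4636 0.3207 0.3846]
rack [0.5054 0.2992 0.0273] 0.983
hole (-0.035, 0.07) [0.4685 0.3683] pillar [0.4691 0.3685] flat-normal deg 39.2 0.935
hole (-0.035, 0) [0.4704 0.2983] pillar [0.471 0.298] flat-normal deg 33.3 0.929
hole (-0.035, -0.07) [0.4724 0.2283] pillar [0.4724 0.2286] flat-normal deg 8.7 0.913
hole (0.035, -0.07) [0.5423 0.2302] pillar [0.5421 0.2301] flat-normal deg 15.3 0.894
hole (0.035, 0) [0.5404 0.3002] pillar [0.5405 0.2999] flat-normal deg 50.1 0.93
```

Emit:
play_rows([
  {"dp": [0.003, -0.015, -0.03], "rotation": [0, 0, 4], "claw": 0.05},
  {"dp": [0.006, -0.03, -0.06], "rotation": [0, 0, 8], "claw": 0.05},
  {"dp": [0.009, -0.045, -0.09], "rotation": [0, 0, 12], "claw": 0.05},
  {"dp": [0.012, -0.059, -0.12], "rotation": [0, 0, 12], "claw": 0.05},
  {"dp": [0.012, -0.059, -0.14], "rotation": [0, 0, 12], "claw": 0.05},
  {"dp": [0.012, -0.059, -0.14], "rotation": [0, 0, 12], "claw": 0.05},
  {"dp": [0.012, -0.059, -0.14], "rotation": [0, 0, 12], "claw": 0.05},
  {"dp": [0.012, -0.059, -0.14], "rotation": [0, 0, 12], "claw": 0.05},
  {"dp": [0.012, -0.059, -0.14], "rotation": [0, 0, 12], "claw": 0.05},
])

```text
clock: 4.72
ee_pos: [0.5431, 0.2311, 0.1226]
tool_rot: [0.001, 0.127, 0.992, 0.001]
ft_force: [-0.7, 0.3, 0.1]
finger_gap: 0.05
```

```bash
python3 - <<'E'
from h import *
st()
E
```

```text
{'clock': 4.7167, 'ee_pos': [0.5431, 0.2311, 0.1226], 'tool_rot': [0.0013, 0.127, 0.9919, 0.0013], 'ft_force': [-0.7091, 0.2538, 0.1364], 'finger_gap': 0.05, 'joint_positions': [-0.3454, 0.8382, -0.2351, 1.7839, 0.3339, 0.5547, 0.5258]}
```

Emit:
play_rows([
  {"dp": [0, 0, -0.025], "rotation": [0, 0, 0], "claw": 0.05},
  {"dp": [0, 0, -0.05], "rotation": [0, 0, 0], "claw": 0.05},
  {"dp": [0, 0, -0.068], "rotation": [0, 0, 0], "claw": 0.05},
  {"dp": [0, 0, -0.076], "rotation": [0, 0, 0], "claw": 0.05},
  {"dp": [0, 0, -0.076], "rotation": [0, 0, 0], "claw": 0.05},
  {"dp": [0, 0, -0.076], "rotation": [0, 0, 0], "claw": 0.05},
  {"dp": [0, 0, -0.076], "rotation": [0, 0, 0], "claw": 0.02},
  {"dp": [0, 0, -0.076], "rotation": [0, 0, 0], "claw": 0.02},
  {"dp": [0, 0, -0.076], "rotation": [0, 0, 0], "claw": 0.02},
  {"dp": [0, 0, -0.076], "rotation": [0, 0, 0], "claw": 0.02},
])

```text
clock: 5.55
ee_pos: [0.5428, 0.23, 0.0458]
tool_rot: [0.001, 0.127, 0.992, 0.001]
ft_force: [-0.7, -0.2, 5.4]
finger_gap: 0.0295
```

Emit:
play_rows([
  {"dp": [0, 0, 0], "rotation": [0, 0, 0], "claw": 0.02},
  {"dp": [0, 0, 0], "rotation": [0, 0, 0], "claw": 0.02},
  {"dp": [0, 0, 0], "rotation": [0, 0, 0], "claw": 0.02},
])

```text
clock: 5.8
ee_pos: [0.5428, 0.2301, 0.0458]
tool_rot: [0.001, 0.127, 0.992, 0.001]
ft_force: [-0.6, -0.9, 5.9]
finger_gap: 0.0294
```

Emit:
play_rows([
  {"dp": [0, 0, 0.02], "rotation": [0, 0, 0], "claw": 0.02},
  {"dp": [0, 0, 0.05], "rotation": [0, 0, 0], "claw": 0.02},
  {"dp": [0, 0, 0.085], "rotation": [0, 0, 0], "claw": 0.02},
  {"dp": [0, 0, 0.12], "rotation": [0, 0, 0], "claw": 0.02},
  {"dp": [0, 0, 0.14], "rotation": [0, 0, 0], "claw": 0.02},
  {"dp": [0, 0, 0.14], "rotation": [0, 0, 0], "claw": 0.02},
])

```text
clock: 6.3
ee_pos: [0.5444, 0.2309, 0.1893]
tool_rot: [0.003, 0.128, 0.992, 0.002]
ft_force: [-0.3, -0.4, -0.3]
finger_gap: 0.0298
```

Emit:
play_rows([
  {"dp": [0.006, -0.025, 0], "rotation": [0, 0, 0], "claw": 0.02},
  {"dp": [0.013, -0.06, 0], "rotation": [0, 0, 0], "claw": 0.02},
  {"dp": [0.021, -0.095, 0], "rotation": [0, 0, 0], "claw": 0.02},
  {"dp": [0.029, -0.13, 0], "rotation": [0, 0, 0], "claw": 0.02},
  {"dp": [0.036, -0.165, 0], "rotation": [0, 0, 0], "claw": 0.02},
  {"dp": [0.044, -0.2, 0], "rotation": [0, 0, 0], "claw": 0.02},
  {"dp": [0.05, -0.23, 0], "rotation": [0, 0, 0], "claw": 0.02},
  {"dp": [0.053, -0.247, 0], "rotation": [0, 0, 0], "claw": 0.02},
  {"dp": [0.055, -0.255, 0], "rotation": [0, 0, 0], "claw": 0.02},
  {"dp": [0.055, -0.255, 0], "rotation": [0, 0, 0], "claw": 0.02},
])

```text
clock: 7.13
ee_pos: [0.5967, -0.0279, 0.1835]
tool_rot: [-0.001, 0.129, 0.992, -0.001]
ft_force: [0.6, 0.0, -2.1]
finger_gap: 0.0297
```

Emit:
play_rows([
  {"dp": [0, 0, -0.02], "rotation": [0, 0, 0], "claw": 0.02},
  {"dp": [0, 0, -0.04], "rotation": [0, 0, 0], "claw": 0.02},
  {"dp": [0, 0, -0.05], "rotation": [0, 0, 0], "claw": 0.02},
  {"dp": [0, 0, -0.05], "rotation": [0, 0, 0], "claw": 0.02},
  {"dp": [0, 0, -0.05], "rotation": [0, 0, 0], "claw": 0.02},
  {"dp": [0, 0, -0.05], "rotation": [0, 0, 0], "claw": 0.02},
])

```text
clock: 7.63
ee_pos: [0.5977, -0.0242, 0.1355]
tool_rot: [0.001, 0.127, 0.992, 0.0]
ft_force: [0.2, 0.2, -2.3]
finger_gap: 0.0294
```

```bash
python3 - <<'E'
from h import *
st();shot("wrist","w4.png",(120,90,400,310),2.5);st()
E
```

```text
{'clock': 7.6333, 'ee_pos': [0.5977, -0.0242, 0.1355], 'tool_rot': [0.0006, 0.1267, 0.9919, 0.0004], 'ft_force': [0.1599, 0.2137, -2.3267], 'finger_gap': 0.0294, 'joint_positions': [0.1315, 0.8317, -0.296, 1.749, 0.3811, 0.6163, 0.9298]}
{'clock': 7.6833, 'ee_pos': [0.5978, -0.0245, 0.1357], 'tool_rot': [0.0009, 0.1269, 0.9919, 0.0004], 'ft_force': [-0.6964, 0.5952, -1.1479], 'finger_gap': 0.0295, 'joint_positions': [0.1319, 0.8313, -0.2959, 1.7489, 0.3812, 0.6163, 0.9299]}
```

View pics/w4.png

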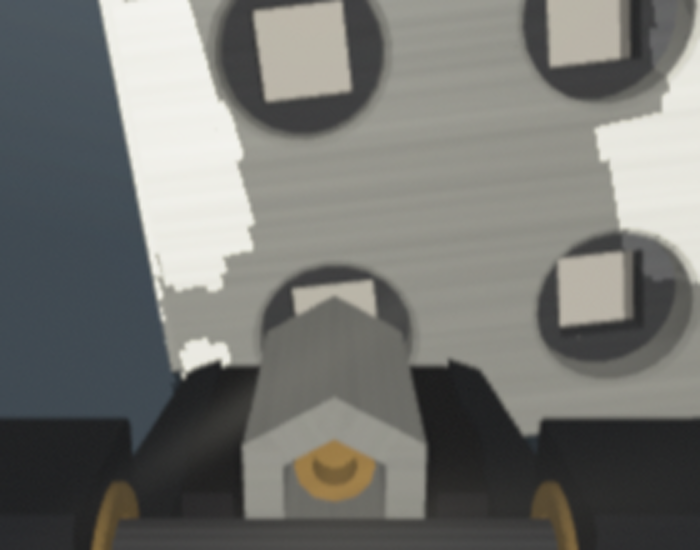

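The pillar (crop 335,300) is centred over its nest (335,320). Lowering it.

Emit:
play_rows([
  {"dp": [0, 0, -0.01], "rotation": [0, 0, 0], "claw": 0.02},
  {"dp": [0, 0, -0.018], "rotation": [0, 0, 0], "claw": 0.02},
  {"dp": [0, 0, -0.024], "rotation": [0, 0, 0], "claw": 0.02},
  {"dp": [0, 0, -0.028], "rotation": [0, 0, 0], "claw": 0.02},
  {"dp": [0, 0, -0.031], "rotation": [0, 0, 0], "claw": 0.02},
  {"dp": [0, 0, -0.031], "rotation": [0, 0, 0], "claw": 0.02},
  {"dp": [0, 0, -0.031], "rotation": [0, 0, 0], "claw": 0.02},
])

```text
clock: 8.27
ee_pos: [0.597, -0.0252, 0.1038]
tool_rot: [-0.0, 0.127, 0.992, 0.0]
ft_force: [-0.7, 0.1, 0.8]
finger_gap: 0.0297
```

Emit:
play_rows([
  {"dp": [0, 0, 0], "rotation": [0, 0, 0], "claw": 0.05},
  {"dp": [0, 0, 0], "rotation": [0, 0, 0], "claw": 0.05},
  {"dp": [0, 0, 0], "rotation": [0, 0, 0], "claw": 0.05},
  {"dp": [0, 0, 0], "rotation": [0, 0, 0], "claw": 0.05},
  {"dp": [0, 0, 0.02], "rotation": [0, 0, 0], "claw": 0.05},
  {"dp": [0, 0, 0.045], "rotation": [0, 0, 0], "claw": 0.05},
  {"dp": [0, 0, 0.076], "rotation": [0, 0, 0], "claw": 0.05},
  {"dp": [-0.015, 0.03, 0.076], "rotation": [0, 0, -3], "claw": 0.05},
  {"dp": [-0.033, 0.066, 0.076], "rotation": [0, 0, -6.5], "claw": 0.05},
  {"dp": [-0.05, 0.102, 0.076], "rotation": [0, 0, -6.5], "claw": 0.05},
])

```text
clock: 9.1
ee_pos: [0.5471, 0.0768, 0.1805]
tool_rot: [0.001, 0.186, 0.982, 0.0]
ft_force: [0.0, 0.4, 0.1]
finger_gap: 0.05
```

Emit:
play_rows([
  {"dp": [-0.016, 0.035, 0], "rotation": [0, 0, 0], "claw": 0.05},
  {"dp": [-0.033, 0.07, 0], "rotation": [0, 0, 0], "claw": 0.05},
  {"dp": [-0.05, 0.105, 0], "rotation": [0, 0, 0], "claw": 0.05},
  {"dp": [-0.065, 0.135, -0.02], "rotation": [0, 0, 0], "claw": 0.05},
  {"dp": [-0.073, 0.15, -0.04], "rotation": [0, 0, 0], "claw": 0.05},
  {"dp": [-0.075, 0.152, -0.06], "rotation": [0, 0, 0], "claw": 0.05},
  {"dp": [-0.075, 0.152, -0.07], "rotation": [0, 0, 0], "claw": 0.05},
  {"dp": [-0.075, 0.152, -0.07], "rotation": [0, 0, 0], "claw": 0.05},
  {"dp": [-0.075, 0.152, -0.07], "rotation": [0, 0, 0], "claw": 0.05},
  {"dp": [-0.075, 0.152, -0.07], "rotation": [0, 0, 0], "claw": 0.05},
])

```text
clock: 9.93
ee_pos: [0.4733, 0.2278, 0.1105]
tool_rot: [0.001, 0.184, 0.983, 0.0]
ft_force: [-0.1, -0.6, 0.2]
finger_gap: 0.0502
```

```bash
cat > chk.py <<'E'
from fit import *
import sys
def chkrack(tag,near=None):
    im=arm.get_image("top")[:,:,::-1].copy(); cv2.imwrite(f"pics/{tag}.png",im)
    rackpill(im,cam("top"),[.505,.299,.027],[])
    r=arm.place_of("holder_top","top")[0]["location"];print("holder_top",np.round(r,1),ray("top",r,.078).round(4))
E
python3 -c "
from chk import *
st();chkrack('t2')"
```

```text
{'clock': 9.9333, 'ee_pos': [0.4733, 0.2278, 0.1105], 'tool_rot': [0.0007, 0.1844, 0.9829, 0.0002], 'ft_force': [-0.077, -0.6071, 0.2085], 'finger_gap': 0.0502, 'joint_positions': [-0.4413, 0.8027, -0.1581, 1.9858, 0.3163, 0.375, 0.3528]}
rack [0.5115 0.3003 0.0328] 0.402
holder_top [380.2 230.3] [ 0.4969 -0.2912  0.078 ]
```

```bash
python3 - <<'E'
from fit import *
C=cam("wrist");im=arm.get_image("wrist")[:,:,::-1].copy();cv2.imwrite("pics/w5raw.png",im)
I=im.astype(int);blue=I[:,:,0]-I[:,:,2]>60
for x,y,a in((.471,.298,33.3),(.469,.3685,39.2),(.5405,.2999,50.1),(.4724,.2286,8.7)):
    p,f=fit(lambda x,y,a:hexp(x,y,a,(.018,.054)),[x,y,np.radians(a)],~blue,C,pad=3);print(p[:2].round(4),np.degrees(p[2])%60,f,proj("wrist",[[x,y,.054]]).round())
E
```

```text
[0.4706 0.2982] 32.0432429712198 0.9209991434590366 [[364. 184.]]
[0.4691 0.3683] 40.18292897344384 0.854498257206364 [[484. 137.]]
[0.5422 0.2991] 17.464638937620094 0.6747388927972293 [[395. 280.]]
[0.4723 0.2283] 10.188247222793164 0.9263153882178682 [[254. 226.]]
```

Emit:
play_rows([
  {"dp": [0, 0, -0.025], "rotation": [0, 0, 1], "claw": 0.05},
  {"dp": [0, 0, -0.05], "rotation": [0, 0, 1], "claw": 0.05},
  {"dp": [0, 0, -0.065], "rotation": [0, 0, 1], "claw": 0.05},
  {"dp": [0, 0, -0.065], "rotation": [0, 0, 1], "claw": 0.05},
  {"dp": [0, 0, -0.065], "rotation": [0, 0, 1], "claw": 0.02},
  {"dp": [0, 0, -0.065], "rotation": [0, 0, 1], "claw": 0.02},
  {"dp": [0, 0, -0.065], "rotation": [0, 0, 1], "claw": 0.02},
  {"dp": [0, 0, -0.065], "rotation": [0, 0, 1], "claw": 0.02},
  {"dp": [0, 0, -0.065], "rotation": [0, 0, 1], "claw": 0.02},
  {"dp": [0, 0, -0.065], "rotation": [0, 0, 1], "claw": 0.02},
])

```text
clock: 10.92
ee_pos: [0.4729, 0.229, 0.046]
tool_rot: [0.001, 0.175, 0.985, 0.001]
ft_force: [-0.6, -1.2, 6.6]
finger_gap: 0.0299
```

Emit:
play_rows([
  {"dp": [0, 0, 0.02], "rotation": [0, 0, 0], "claw": 0.02},
  {"dp": [0, 0, 0.05], "rotation": [0, 0, 0], "claw": 0.02},
  {"dp": [0, 0, 0.085], "rotation": [0, 0, 0], "claw": 0.02},
  {"dp": [0, 0, 0.12], "rotation": [0, 0, 0], "claw": 0.02},
  {"dp": [0, 0, 0.14], "rotation": [0, 0, 0], "claw": 0.02},
  {"dp": [0, 0, 0.14], "rotation": [0, 0, 0], "claw": 0.02},
])

```text
clock: 11.42
ee_pos: [0.4742, 0.2299, 0.1892]
tool_rot: [0.003, 0.175, 0.985, 0.003]
ft_force: [0.2, 0.1, -0.5]
finger_gap: 0.0301
```

Emit:
play_rows([
  {"dp": [0.006, -0.025, 0], "rotation": [0, 0, 0], "claw": 0.02},
  {"dp": [0.013, -0.06, 0], "rotation": [0, 0, 0], "claw": 0.02},
  {"dp": [0.021, -0.095, 0], "rotation": [0, 0, 0], "claw": 0.02},
  {"dp": [0.029, -0.13, 0], "rotation": [0, 0, 0], "claw": 0.02},
  {"dp": [0.037, -0.165, 0], "rotation": [0, 0, 0], "claw": 0.02},
  {"dp": [0.046, -0.2, 0], "rotation": [0, 0, 0], "claw": 0.02},
  {"dp": [0.052, -0.228, 0], "rotation": [0, 0, 0], "claw": 0.02},
  {"dp": [0.056, -0.244, 0], "rotation": [0, 0, 0], "claw": 0.02},
  {"dp": [0.056, -0.244, 0], "rotation": [0, 0, 0], "claw": 0.02},
  {"dp": [0.056, -0.244, -0.01], "rotation": [0, 0, 0], "claw": 0.02},
])

```text
clock: 12.25
ee_pos: [0.5287, -0.0159, 0.1749]
tool_rot: [0.001, 0.176, 0.984, 0.0]
ft_force: [0.1, 1.6, -0.8]
finger_gap: 0.0297
```

Emit:
play_rows([
  {"dp": [0, 0, -0.02], "rotation": [0, 0, 0], "claw": 0.02},
  {"dp": [0, 0, -0.04], "rotation": [0, 0, 0], "claw": 0.02},
  {"dp": [0, 0, -0.04], "rotation": [0, 0, 0], "claw": 0.02},
  {"dp": [0, 0, -0.04], "rotation": [0, 0, 0], "claw": 0.02},
  {"dp": [0, 0, -0.04], "rotation": [0, 0, 0], "claw": 0.02},
  {"dp": [0, 0, -0.04], "rotation": [0, 0, 0], "claw": 0.02},
])

```text
clock: 12.75
ee_pos: [0.5286, -0.0144, 0.1355]
tool_rot: [0.001, 0.174, 0.985, 0.0]
ft_force: [0.5, -0.2, -1.7]
finger_gap: 0.0297
```

Emit:
play_rows([
  {"dp": [0, 0, -0.01], "rotation": [0, 0, 0], "claw": 0.02},
  {"dp": [0, 0, -0.018], "rotation": [0, 0, 0], "claw": 0.02},
  {"dp": [0, 0, -0.024], "rotation": [0, 0, 0], "claw": 0.02},
  {"dp": [0, 0, -0.028], "rotation": [0, 0, 0], "claw": 0.02},
  {"dp": [0, 0, -0.031], "rotation": [0, 0, 0], "claw": 0.02},
  {"dp": [0, 0, -0.031], "rotation": [0, 0, 0], "claw": 0.02},
  {"dp": [0, 0, -0.031], "rotation": [0, 0, 0], "claw": 0.02},
])

```text
clock: 13.33
ee_pos: [0.5277, -0.0153, 0.104]
tool_rot: [-0.0, 0.175, 0.985, -0.0]
ft_force: [-1.8, -0.0, 4.9]
finger_gap: 0.0294
```

```bash
python3 -c "
from chk import *
st();chkrack('t3')"
```

```text
{'clock': 13.3333, 'ee_pos': [0.5277, -0.0153, 0.104], 'tool_rot': [-0.0003, 0.1747, 0.9846, -0.0002], 'ft_force': [-1.7704, -0.0107, 4.9081], 'finger_gap': 0.0294, 'joint_positions': [0.068, 0.8194, -0.2103, 1.9767, 0.4164, 0.3875, 0.7541]}
rack [0.5062 0.2998 0.022 ] 0.976
holder_top [377.2 226.7] [ 0.5058 -0.284   0.078 ]
```

Emit:
play_rows([
  {"dp": [0, 0, 0], "rotation": [0, 0, 0], "claw": 0.05},
  {"dp": [0, 0, 0], "rotation": [0, 0, 0], "claw": 0.05},
  {"dp": [0, 0, 0], "rotation": [0, 0, 0], "claw": 0.05},
  {"dp": [0, 0, 0], "rotation": [0, 0, 0], "claw": 0.05},
  {"dp": [0, 0, 0.02], "rotation": [0, 0, 0], "claw": 0.05},
  {"dp": [0, 0, 0.045], "rotation": [0, 0, 0], "claw": 0.05},
  {"dp": [0, 0, 0.076], "rotation": [0, 0, 0], "claw": 0.05},
  {"dp": [-0.005, 0.03, 0.076], "rotation": [0, 0, 4], "claw": 0.05},
  {"dp": [-0.011, 0.066, 0.076], "rotation": [0, 0, 8], "claw": 0.05},
  {"dp": [-0.017, 0.103, 0.076], "rotation": [0, 0, 12], "claw": 0.05},
])

```text
clock: 14.27
ee_pos: [0.5116, 0.0876, 0.1803]
tool_rot: [0.001, 0.071, 0.997, -0.0]
ft_force: [0.7, 0.6, -0.1]
finger_gap: 0.05
```

Emit:
play_rows([
  {"dp": [-0.006, 0.035, 0], "rotation": [0, 0, 4], "claw": 0.05},
  {"dp": [-0.012, 0.07, 0], "rotation": [0, 0, 8], "claw": 0.05},
  {"dp": [-0.019, 0.105, 0], "rotation": [0, 0, 10.6], "claw": 0.05},
  {"dp": [-0.026, 0.14, 0], "rotation": [0, 0, 10.6], "claw": 0.05},
  {"dp": [-0.033, 0.175, -0.02], "rotation": [0, 0, 10.6], "claw": 0.05},
  {"dp": [-0.038, 0.2, -0.04], "rotation": [0, 0, 10.6], "claw": 0.05},
  {"dp": [-0.04, 0.21, -0.06], "rotation": [0, 0, 10.6], "claw": 0.05},
  {"dp": [-0.04, 0.21, -0.07], "rotation": [0, 0, 10.6], "claw": 0.05},
  {"dp": [-0.04, 0.21, -0.07], "rotation": [0, 0, 10.6], "claw": 0.05},
  {"dp": [-0.04, 0.21, -0.07], "rotation": [0, 0, 10.6], "claw": 0.05},
])

```text
clock: 15.1
ee_pos: [0.4715, 0.2958, 0.1095]
tool_rot: [-0.0, -0.021, 1.0, -0.001]
ft_force: [-0.3, 0.4, -1.0]
finger_gap: 0.0501
```

Emit:
play_rows([
  {"dp": [0, 0, -0.025], "rotation": [0, 0, 0], "claw": 0.05},
  {"dp": [0, 0, -0.05], "rotation": [0, 0, 0], "claw": 0.05},
  {"dp": [0, 0, -0.065], "rotation": [0, 0, 0], "claw": 0.05},
  {"dp": [0, 0, -0.065], "rotation": [0, 0, 0], "claw": 0.05},
  {"dp": [0, 0, -0.065], "rotation": [0, 0, 0], "claw": 0.02},
  {"dp": [0, 0, -0.065], "rotation": [0, 0, 0], "claw": 0.02},
  {"dp": [0, 0, -0.065], "rotation": [0, 0, 0], "claw": 0.02},
  {"dp": [0, 0, -0.065], "rotation": [0, 0, 0], "claw": 0.02},
  {"dp": [0, 0, -0.065], "rotation": [0, 0, 0], "claw": 0.02},
  {"dp": [0, 0, -0.065], "rotation": [0, 0, 0], "claw": 0.02},
])

```text
clock: 15.93
ee_pos: [0.4722, 0.2979, 0.0463]
tool_rot: [0.001, -0.021, 1.0, 0.001]
ft_force: [0.8, -0.9, 7.4]
finger_gap: 0.0302
```

Emit:
play_rows([
  {"dp": [0, 0, 0.02], "rotation": [0, 0, 0], "claw": 0.02},
  {"dp": [0, 0, 0.05], "rotation": [0, 0, 0], "claw": 0.02},
  {"dp": [0, 0, 0.085], "rotation": [0, 0, 0], "claw": 0.02},
  {"dp": [0, 0, 0.12], "rotation": [0, 0, 0], "claw": 0.02},
  {"dp": [0, 0, 0.14], "rotation": [0, 0, 0], "claw": 0.02},
  {"dp": [0, 0, 0.14], "rotation": [0, 0, 0], "claw": 0.02},
])

```text
clock: 16.43
ee_pos: [0.4731, 0.2994, 0.1895]
tool_rot: [0.004, -0.021, 1.0, 0.003]
ft_force: [1.4, -0.8, -1.0]
finger_gap: 0.0299
```

Emit:
play_rows([
  {"dp": [0.013, -0.025, 0], "rotation": [0, 0, 0], "claw": 0.02},
  {"dp": [0.03, -0.058, 0], "rotation": [0, 0, 0], "claw": 0.02},
  {"dp": [0.048, -0.09, 0], "rotation": [0, 0, 0], "claw": 0.02},
  {"dp": [0.066, -0.123, 0], "rotation": [0, 0, 0], "claw": 0.02},
  {"dp": [0.084, -0.157, 0], "rotation": [0, 0, 0], "claw": 0.02},
  {"dp": [0.102, -0.19, 0], "rotation": [0, 0, 0], "claw": 0.02},
  {"dp": [0.12, -0.224, 0], "rotation": [0, 0, 0], "claw": 0.02},
  {"dp": [0.132, -0.246, 0], "rotation": [0, 0, 0], "claw": 0.02},
  {"dp": [0.136, -0.2535, 0], "rotation": [0, 0, 0], "claw": 0.02},
  {"dp": [0.136, -0.2535, -0.01], "rotation": [0, 0, 0], "claw": 0.02},
])

```text
clock: 17.27
ee_pos: [0.6087, 0.041, 0.1749]
tool_rot: [0.001, -0.019, 1.0, -0.001]
ft_force: [-0.5, 0.2, -1.1]
finger_gap: 0.0295
```

Emit:
play_rows([
  {"dp": [0, 0, -0.02], "rotation": [0, 0, 0], "claw": 0.02},
  {"dp": [0, 0, -0.04], "rotation": [0, 0, 0], "claw": 0.02},
  {"dp": [0, 0, -0.04], "rotation": [0, 0, 0], "claw": 0.02},
  {"dp": [0, 0, -0.04], "rotation": [0, 0, 0], "claw": 0.02},
  {"dp": [0, 0, -0.04], "rotation": [0, 0, 0], "claw": 0.02},
  {"dp": [0, 0, -0.04], "rotation": [0, 0, 0], "claw": 0.02},
])

```text
clock: 17.77
ee_pos: [0.6075, 0.0455, 0.1358]
tool_rot: [0.001, -0.022, 1.0, 0.0]
ft_force: [-0.2, 0.5, -1.0]
finger_gap: 0.0298
```

Emit:
play_rows([
  {"dp": [0, 0, -0.01], "rotation": [0, 0, 0], "claw": 0.02},
  {"dp": [0, 0, -0.018], "rotation": [0, 0, 0], "claw": 0.02},
  {"dp": [0, 0, -0.024], "rotation": [0, 0, 0], "claw": 0.02},
  {"dp": [0, 0, -0.028], "rotation": [0, 0, 0], "claw": 0.02},
  {"dp": [0, 0, -0.031], "rotation": [0, 0, 0], "claw": 0.02},
  {"dp": [0, 0, -0.031], "rotation": [0, 0, 0], "claw": 0.02},
  {"dp": [0, 0, -0.031], "rotation": [0, 0, 0], "claw": 0.02},
])

```text
clock: 18.35
ee_pos: [0.6074, 0.0442, 0.1043]
tool_rot: [0.0, -0.021, 1.0, -0.0]
ft_force: [-2.1, 1.1, 4.5]
finger_gap: 0.0298
```

```bash
python3 -c "
from chk import *
st();chkrack('t4')"
```

```text
{'clock': 18.35, 'ee_pos': [0.6074, 0.0442, 0.1043], 'tool_rot': [0.0003, -0.0215, 0.9998, -0.0001], 'ft_force': [-2.1026, 1.0775, 4.5264], 'finger_gap': 0.0298, 'joint_positions': [0.0485, 0.8969, -0.3535, 1.7251, 0.4934, 0.6085, 1.0205]}
rack [0.5062 0.2998 0.022 ] 0.976
holder_top [378.3 228.9] [ 0.5004 -0.2866  0.078 ]
```

Emit:
play_rows([
  {"dp": [0, 0, 0], "rotation": [0, 0, 0], "claw": 0.05},
  {"dp": [0, 0, 0], "rotation": [0, 0, 0], "claw": 0.05},
  {"dp": [0, 0, 0], "rotation": [0, 0, 0], "claw": 0.05},
  {"dp": [0, 0, 0], "rotation": [0, 0, 0], "claw": 0.05},
  {"dp": [0, 0, 0.02], "rotation": [0, 0, 0], "claw": 0.05},
  {"dp": [0, 0, 0.045], "rotation": [0, 0, 0], "claw": 0.05},
  {"dp": [0, 0, 0.076], "rotation": [0, 0, 0], "claw": 0.05},
  {"dp": [-0.013, 0.03, 0.076], "rotation": [0, 0, 4], "claw": 0.05},
  {"dp": [-0.027, 0.064, 0.076], "rotation": [0, 0, 7], "claw": 0.05},
  {"dp": [-0.041, 0.098, 0.076], "rotation": [0, 0, 7], "claw": 0.05},
])

```text
clock: 19.28
ee_pos: [0.5662, 0.1423, 0.1802]
tool_rot: [0.001, -0.082, 0.997, 0.0]
ft_force: [0.4, 0.6, -0.3]
finger_gap: 0.0504
```

Emit:
play_rows([
  {"dp": [-0.015, 0.035, 0], "rotation": [0, 0, 0], "claw": 0.05},
  {"dp": [-0.03, 0.07, 0], "rotation": [0, 0, 0], "claw": 0.05},
  {"dp": [-0.045, 0.105, 0], "rotation": [0, 0, 0], "claw": 0.05},
  {"dp": [-0.06, 0.14, 0], "rotation": [0, 0, 0], "claw": 0.05},
  {"dp": [-0.075, 0.175, 0], "rotation": [0, 0, 0], "claw": 0.05},
  {"dp": [-0.088, 0.206, -0.02], "rotation": [0, 0, 0], "claw": 0.05},
  {"dp": [-0.095, 0.222, -0.04], "rotation": [0, 0, 0], "claw": 0.05},
  {"dp": [-0.097, 0.226, -0.07], "rotation": [0, 0, 0], "claw": 0.05},
  {"dp": [-0.097, 0.226, -0.07], "rotation": [0, 0, 0], "claw": 0.05},
  {"dp": [-0.097, 0.226, -0.07], "rotation": [0, 0, 0], "claw": 0.05},
])

```text
clock: 20.12
ee_pos: [0.4683, 0.3672, 0.1086]
tool_rot: [-0.001, -0.083, 0.997, -0.001]
ft_force: [0.5, -0.5, 0.8]
finger_gap: 0.0503
```

Emit:
play_rows([
  {"dp": [0, 0, -0.025], "rotation": [0, 0, 0], "claw": 0.05},
  {"dp": [0, 0, -0.05], "rotation": [0, 0, 0], "claw": 0.05},
  {"dp": [0, 0, -0.065], "rotation": [0, 0, 0], "claw": 0.05},
  {"dp": [0, 0, -0.065], "rotation": [0, 0, 0], "claw": 0.05},
  {"dp": [0, 0, -0.065], "rotation": [0, 0, 0], "claw": 0.02},
  {"dp": [0, 0, -0.065], "rotation": [0, 0, 0], "claw": 0.02},
  {"dp": [0, 0, -0.065], "rotation": [0, 0, 0], "claw": 0.02},
  {"dp": [0, 0, -0.065], "rotation": [0, 0, 0], "claw": 0.02},
  {"dp": [0, 0, -0.065], "rotation": [0, 0, 0], "claw": 0.02},
  {"dp": [0, 0, -0.065], "rotation": [0, 0, 0], "claw": 0.02},
])

```text
clock: 20.95
ee_pos: [0.4703, 0.3687, 0.0466]
tool_rot: [0.001, -0.082, 0.997, 0.001]
ft_force: [0.1, -1.1, 7.6]
finger_gap: 0.0298
```

Emit:
play_rows([
  {"dp": [0, 0, 0.02], "rotation": [0, 0, 0], "claw": 0.02},
  {"dp": [0, 0, 0.05], "rotation": [0, 0, 0], "claw": 0.02},
  {"dp": [0, 0, 0.085], "rotation": [0, 0, 0], "claw": 0.02},
  {"dp": [0, 0, 0.12], "rotation": [0, 0, 0], "claw": 0.02},
  {"dp": [0, 0, 0.14], "rotation": [0, 0, 0], "claw": 0.02},
  {"dp": [0, 0, 0.14], "rotation": [0, 0, 0], "claw": 0.02},
])

```text
clock: 21.45
ee_pos: [0.4711, 0.3703, 0.1901]
tool_rot: [0.004, -0.082, 0.997, 0.003]
ft_force: [0.9, -0.4, -0.4]
finger_gap: 0.0299
```

Emit:
play_rows([
  {"dp": [0.005, -0.025, 0], "rotation": [0, 0, 0], "claw": 0.02},
  {"dp": [0.013, -0.06, 0], "rotation": [0, 0, 0], "claw": 0.02},
  {"dp": [0.021, -0.095, 0], "rotation": [0, 0, 0], "claw": 0.02},
  {"dp": [0.029, -0.13, 0], "rotation": [0, 0, 0], "claw": 0.02},
  {"dp": [0.037, -0.167, 0], "rotation": [0, 0, 0], "claw": 0.02},
  {"dp": [0.045, -0.205, 0], "rotation": [0, 0, 0], "claw": 0.02},
  {"dp": [0.053, -0.243, 0], "rotation": [0, 0, 0], "claw": 0.02},
  {"dp": [0.061, -0.28, 0], "rotation": [0, 0, 0], "claw": 0.02},
  {"dp": [0.067, -0.305, 0], "rotation": [0, 0, 0], "claw": 0.02},
  {"dp": [0.069, -0.3145, 0], "rotation": [0, 0, 0], "claw": 0.02},
])

```text
clock: 22.28
ee_pos: [0.5382, 0.0474, 0.1837]
tool_rot: [-0.001, -0.079, 0.997, -0.002]
ft_force: [-0.2, -0.3, -1.4]
finger_gap: 0.0297
```

Emit:
play_rows([
  {"dp": [0, 0, 0], "rotation": [0, 0, 0], "claw": 0.02},
  {"dp": [0, 0, -0.025], "rotation": [0, 0, 0], "claw": 0.02},
  {"dp": [0, 0, -0.05], "rotation": [0, 0, 0], "claw": 0.02},
  {"dp": [0, 0, -0.05], "rotation": [0, 0, 0], "claw": 0.02},
  {"dp": [0, 0, -0.05], "rotation": [0, 0, 0], "claw": 0.02},
  {"dp": [0, 0, -0.05], "rotation": [0, 0, 0], "claw": 0.02},
  {"dp": [0, 0, -0.05], "rotation": [0, 0, 0], "claw": 0.02},
])

```text
clock: 22.87
ee_pos: [0.5387, 0.0551, 0.136]
tool_rot: [0.001, -0.083, 0.997, 0.0]
ft_force: [0.5, 0.1, -1.1]
finger_gap: 0.0297
```

Emit:
play_rows([
  {"dp": [0, 0, -0.01], "rotation": [0, 0, 0], "claw": 0.02},
  {"dp": [0, 0, -0.018], "rotation": [0, 0, 0], "claw": 0.02},
  {"dp": [0, 0, -0.024], "rotation": [0, 0, 0], "claw": 0.02},
  {"dp": [0, 0, -0.028], "rotation": [0, 0, 0], "claw": 0.02},
  {"dp": [0, 0, -0.031], "rotation": [0, 0, 0], "claw": 0.02},
  {"dp": [0, 0, -0.031], "rotation": [0, 0, 0], "claw": 0.02},
  {"dp": [0, 0, -0.031], "rotation": [0, 0, 0], "claw": 0.02},
])

```text
clock: 23.45
ee_pos: [0.5381, 0.0538, 0.1044]
tool_rot: [0.0, -0.082, 0.997, -0.0]
ft_force: [-2.1, -1.0, 8.0]
finger_gap: 0.0299
```

Emit:
play_rows([
  {"dp": [0, 0, 0], "rotation": [0, 0, 0], "claw": 0.05},
  {"dp": [0, 0, 0], "rotation": [0, 0, 0], "claw": 0.05},
  {"dp": [0, 0, 0], "rotation": [0, 0, 0], "claw": 0.05},
  {"dp": [0, 0, 0], "rotation": [0, 0, 0], "claw": 0.05},
  {"dp": [0, 0, 0.02], "rotation": [0, 0, 0], "claw": 0.05},
  {"dp": [0, 0, 0.045], "rotation": [0, 0, 0], "claw": 0.05},
  {"dp": [0, 0, 0.08], "rotation": [0, 0, 0], "claw": 0.05},
  {"dp": [0.005, -0.02, 0.11], "rotation": [0, 0, 0], "claw": 0.05},
  {"dp": [0.012, -0.045, 0.13], "rotation": [0, 0, 0], "claw": 0.05},
  {"dp": [0.02, -0.08, 0.145], "rotation": [0, 0, 0], "claw": 0.05},
])

```text
clock: 24.28
ee_pos: [0.559, -0.024, 0.2514]
tool_rot: [0.002, -0.085, 0.996, 0.001]
ft_force: [1.2, -0.1, -0.7]
finger_gap: 0.0498
```

Emit:
play_rows([
  {"dp": [0.007, -0.035, 0.011], "rotation": [0, 0, 0], "claw": 0.05},
  {"dp": [0.012, -0.065, 0.011], "rotation": [0, 0, 0], "claw": 0.05},
  {"dp": [0.012, -0.084, 0.011], "rotation": [0, 0, 0], "claw": 0.05},
  {"dp": [0.012, -0.084, 0.011], "rotation": [0, 0, 0], "claw": 0.05},
  {"dp": [0.012, -0.084, 0.011], "rotation": [0, 0, 0], "claw": 0.05},
  {"dp": [0.012, -0.084, 0.011], "rotation": [0, 0, 0], "claw": 0.05},
  {"dp": [0.012, -0.084, 0.011], "rotation": [0, 0, 0], "claw": 0.05},
  {"dp": [0.012, -0.084, 0.011], "rotation": [0, 0, 0], "claw": 0.05},
])

```text
clock: 24.95
ee_pos: [0.5701, -0.1082, 0.2598]
tool_rot: [-0.0, -0.084, 0.996, 0.0]
ft_force: [0.5, -0.3, -0.1]
finger_gap: 0.0501
```

```bash
python3 - <<'E'
from h import *
st();C=cam("wrist");im=arm.get_image("wrist")[:,:,::-1].copy();cv2.imwrite("pics/w6raw.png",im);np.savez("w6.npz",*C)
for n,z in[("drift",.008),("holder_top",.078),("pillar0",.062),("holder",0)]:
    for r in arm.place_of(n,"wrist")[:5]:
        print(n,np.round(r["location"],1),round(r["confidence"],2),ray("wrist",r["location"],z).round(4))
cv2.imwrite("pics/w6.png",cv2.resize(im,None,fx=1.55,fy=1.55,interpolation=cv2.INTER_CUBIC))
E
```

```text
{'clock': 24.95, 'ee_pos': [0.5701, -0.1082, 0.2598], 'tool_rot': [-0.0, -0.0841, 0.9965, 0.0005], 'ft_force': [0.4835, -0.3285, -0.0762], 'finger_gap': 0.0501, 'joint_positions': [0.4175, 0.6699, -0.5342, 1.6945, 0.4166, 0.8929, 1.4517]}
drift [347.8 178.4] 0.6 [0.5681 0.0068 0.008 ]
holder_top [67.4 72.4] 0.93 [ 0.5014 -0.2905  0.078 ]
pillar0 [321.5 209.4] 0.85 [ 0.5957 -0.0316  0.062 ]
pillar0 [384.8 228.7] 0.84 [0.606  0.0415 0.062 ]
pillar0 [347.4 146.7] 0.75 [ 0.5259 -0.0209  0.062 ]
pillar0 [411.7 171.2] 0.66 [0.5395 0.0508 0.062 ]
pillar0 [482.7 245.5] 0.65 [0.6074 0.1542 0.062 ]
holder [103.5  75.8] 0.82 [ 0.4994 -0.2938  0.    ]
```

View pics/w6.png

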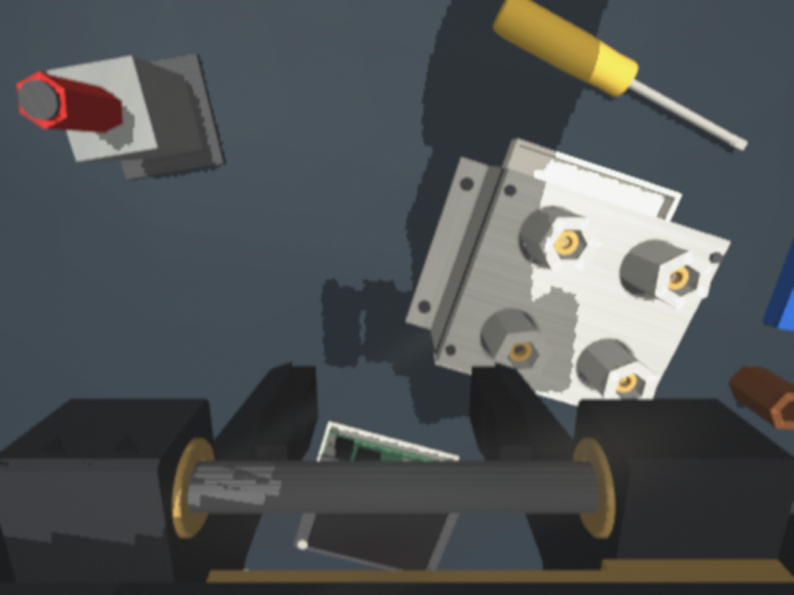

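The four pillars stand in the nests with brass showing at (570,241), (677,278), (520,350) and (626,381). The drift's red handle is at (40,100)→(110,115) in the holder. Fitting the drift.

```bash
cat > drift.py <<'E'
from fit import *
def driftfit(im,C,x0):
    I=im.astype(int); red=((I[:,:,2]-I[:,:,1]>60)&(I[:,:,2]-I[:,:,0]>60)).astype(np.uint8)
    for z in((.078,.130),):
        p,f=fit(lambda x,y,a:hexp(x,y,a,z,.0127),x0,red,C,pad=8); print("drift",p[:2].round(4),round(np.degrees(p[2])%60,1),round(f,3))
    return p
E
python3 - <<'E'
from drift import *
C=np.load("w6.npz");C=[C[k] for k in C.files]
im=cv2.imread("pics/w6raw.png");driftfit(im,C,[.5014,-.2905,0])
driftfit(cv2.imread("pics/t0.png"),cam("top"),[.5014,-.2905,0])
I=im.astype(int);ok=(I.max(2)-I.min(2)<45)&0
E
```

```text
drift [ 0.5002 -0.2915] 34.7 0.295
drift [ 0.5004 -0.2917] 55.1 0.886
```

Emit:
play_rows([
  {"dp": [-0.007, -0.034, 0], "rotation": [0, 0, 0], "claw": 0.05},
  {"dp": [-0.014, -0.068, 0], "rotation": [0, 0, 0], "claw": 0.05},
  {"dp": [-0.021, -0.102, 0], "rotation": [0, 0, 0], "claw": 0.05},
  {"dp": [-0.028, -0.136, 0], "rotation": [0, 0, 0], "claw": 0.05},
  {"dp": [-0.033, -0.16, 0], "rotation": [0, 0, 0], "claw": 0.05},
  {"dp": [-0.035, -0.17, 0], "rotation": [0, 0, 0], "claw": 0.05},
  {"dp": [-0.035, -0.17, 0], "rotation": [0, 0, 0], "claw": 0.05},
  {"dp": [-0.035, -0.17, 0], "rotation": [0, 0, 0], "claw": 0.05},
  {"dp": [-0.035, -0.17, 0], "rotation": [0, 0, 0], "claw": 0.05},
  {"dp": [-0.035, -0.17, 0], "rotation": [0, 0, 0], "claw": 0.05},
])

```text
clock: 26.03
ee_pos: [0.5361, -0.2775, 0.26]
tool_rot: [0.0, -0.085, 0.996, 0.001]
ft_force: [-0.6, -0.2, -0.3]
finger_gap: 0.0503
```

```bash
python3 - <<'E'
from drift import *
st();C=cam("wrist");im=arm.get_image("wrist")[:,:,::-1].copy();cv2.imwrite("pics/w7raw.png",im)
q=proj("wrist",[[.5003,-.2916,.104]])[0].astype(int);print(q)
I=im.astype(int);red=((I[:,:,2]-I[:,:,1]>40)&(I[:,:,2]-I[:,:,0]>40)).astype(np.uint8)
c=im[max(0,q[1]-80):q[1]+80,max(0,q[0]-100):q[0]+100];m=red[max(0,q[1]-80):q[1]+80,max(0,q[0]-100):q[0]+100]*255
cv2.imwrite("pics/w7.png",cv2.resize(np.hstack([c,cv2.merge([m,m,m])]),None,fx=2,fy=2))
for a in(0,.5):
  p,f=fit(lambda x,y,a:hexp(x,y,a,(.078,.130),.0127),[.5003,-.2916,a],red,C,pad=6);print(p[:2].round(4),np.degrees(p[2])%60,f)
r=arm.place_of("holder_top","wrist")[0]["location"];print(ray("wrist",r,.078).round(4))
E
```

```text
{'clock': 26.0333, 'ee_pos': [0.5361, -0.2775, 0.26], 'tool_rot': [0.0004, -0.0846, 0.9964, 0.0007], 'ft_force': [-0.6201, -0.1733, -0.3486], 'finger_gap': 0.0503, 'joint_positions': [0.7087, 0.7032, -0.5494, 1.6225, 0.4297, 0.9388, 1.7476]}
[244 143]
[ 0.5007 -0.2904] 34.36432137482939 0.9606238476878504
[ 0.5007 -0.2905] 34.1716116201127 0.9604948949852397
[ 0.4947 -0.291   0.078 ]
```

View pics/w7.png

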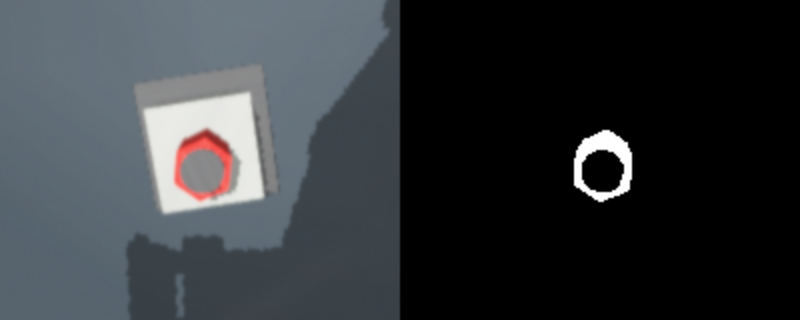

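Emit:
play_rows([
  {"dp": [-0.012, -0.004, -0.01], "rotation": [0, 0, -3], "claw": 0.05},
  {"dp": [-0.024, -0.008, -0.03], "rotation": [0, 0, -5.4], "claw": 0.05},
  {"dp": [-0.034, -0.0105, -0.06], "rotation": [0, 0, -5.4], "claw": 0.05},
  {"dp": [-0.034, -0.0105, -0.08], "rotation": [0, 0, -5.4], "claw": 0.05},
  {"dp": [-0.034, -0.0105, -0.08], "rotation": [0, 0, -5.4], "claw": 0.05},
  {"dp": [-0.034, -0.0105, -0.1], "rotation": [0, 0, -5.4], "claw": 0.05},
  {"dp": [-0.034, -0.0105, -0.13], "rotation": [0, 0, -5.4], "claw": 0.05},
  {"dp": [-0.034, -0.0105, -0.154], "rotation": [0, 0, -5.4], "claw": 0.05},
  {"dp": [-0.034, -0.0105, -0.154], "rotation": [0, 0, -5.4], "claw": 0.05},
  {"dp": [-0.034, -0.0105, -0.154], "rotation": [0, 0, -5.4], "claw": 0.05},
])

```text
clock: 26.97
ee_pos: [0.5018, -0.29, 0.1061]
tool_rot: [-0.0, -0.036, 0.999, 0.0]
ft_force: [0.4, -0.5, -0.1]
finger_gap: 0.0498
```

Emit:
play_rows([
  {"dp": [0, 0, 0], "rotation": [0, 0, 0], "claw": 0.01},
  {"dp": [0, 0, 0], "rotation": [0, 0, 0], "claw": 0.01},
  {"dp": [0, 0, 0], "rotation": [0, 0, 0], "claw": 0.01},
  {"dp": [0, 0, 0], "rotation": [0, 0, 0], "claw": 0.01},
  {"dp": [0, 0, 0], "rotation": [0, 0, 0], "claw": 0.01},
  {"dp": [0, 0, 0], "rotation": [0, 0, 0], "claw": 0.01},
  {"dp": [0, 0, 0], "rotation": [0, 0, 0], "claw": 0.01},
])

```text
clock: 27.55
ee_pos: [0.5017, -0.291, 0.1067]
tool_rot: [0.001, -0.035, 0.999, -0.0]
ft_force: [-1.0, 0.2, 7.0]
finger_gap: 0.0214
```

Emit:
play_rows([
  {"dp": [0, 0, 0.02], "rotation": [0, 0, 0], "claw": 0.01},
  {"dp": [0, 0, 0.05], "rotation": [0, 0, 0], "claw": 0.01},
  {"dp": [0, 0, 0.085], "rotation": [0, 0, 0], "claw": 0.01},
  {"dp": [0, 0, 0.115], "rotation": [0, 0, 0], "claw": 0.01},
  {"dp": [0, 0, 0.13], "rotation": [0, 0, 0], "claw": 0.01},
  {"dp": [0, 0, 0.13], "rotation": [0, 0, 0], "claw": 0.01},
  {"dp": [0, 0, 0.13], "rotation": [0, 0, 0], "claw": 0.01},
])

```text
clock: 28.13
ee_pos: [0.5009, -0.291, 0.2358]
tool_rot: [0.0, -0.035, 0.999, -0.0]
ft_force: [-0.0, 0.3, -1.5]
finger_gap: 0.022
```

Emit:
play_rows([
  {"dp": [0.002, 0.025, 0], "rotation": [0, 0, 0], "claw": 0.01},
  {"dp": [0.006, 0.06, 0], "rotation": [0, 0, 0], "claw": 0.01},
  {"dp": [0.01, 0.095, 0], "rotation": [0, 0, 0], "claw": 0.01},
  {"dp": [0.014, 0.13, 0], "rotation": [0, 0, 0], "claw": 0.01},
  {"dp": [0.017, 0.165, 0], "rotation": [0, 0, 0], "claw": 0.01},
  {"dp": [0.02, 0.2, 0], "rotation": [0, 0, 0], "claw": 0.01},
  {"dp": [0.023, 0.235, 0], "rotation": [0, 0, 0], "claw": 0.01},
  {"dp": [0.026, 0.262, 0], "rotation": [0, 0, 0], "claw": 0.01},
  {"dp": [0.027, 0.2755, 0], "rotation": [0, 0, 0], "claw": 0.01},
  {"dp": [0.027, 0.2755, 0], "rotation": [0, 0, 0], "claw": 0.01},
])

```text
clock: 28.97
ee_pos: [0.5272, -0.0105, 0.2341]
tool_rot: [-0.001, -0.039, 0.999, 0.002]
ft_force: [0.9, -0.9, -2.6]
finger_gap: 0.0218
```

Emit:
play_rows([
  {"dp": [0, 0, -0.01], "rotation": [0, 0, 0], "claw": 0.01},
  {"dp": [0, 0, -0.018], "rotation": [0, 0, 0], "claw": 0.01},
  {"dp": [0, 0, -0.018], "rotation": [0, 0, 0], "claw": 0.01},
  {"dp": [0, 0, -0.018], "rotation": [0, 0, 0], "claw": 0.01},
  {"dp": [0, 0, -0.018], "rotation": [0, 0, 0], "claw": 0.01},
])

```text
clock: 29.38
ee_pos: [0.5279, -0.0165, 0.2173]
tool_rot: [-0.0, -0.035, 0.999, -0.0]
ft_force: [0.2, -0.7, -2.1]
finger_gap: 0.0217
```

```bash
python3 - <<'E'
from h import *
st();shot("wrist","w8.png",(120,60,400,310),2.2)
print(proj("wrist",[[.528,-.015,.112],[.5285,-.0145,.12]]).round(1))
E
```

```text
{'clock': 29.3833, 'ee_pos': [0.5279, -0.0165, 0.2173], 'tool_rot': [-0.0005, -0.0346, 0.9994, -0.0002], 'ft_force': [0.1936, -0.6686, -2.0592], 'finger_gap': 0.0217, 'joint_positions': [0.2258, 0.6548, -0.461, 1.8938, 0.4374, 0.6945, 1.1452]}
[[255.3 202.3]
 [256.  206.3]]
```

View pics/w8.png

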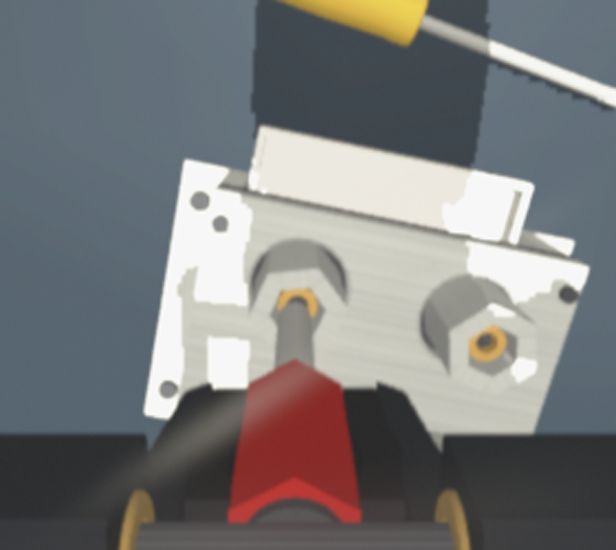

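The tip (297,305) sits over the bore's brass. Pushing.

Emit:
play_rows([
  {"dp": [0, 0, -0.006], "rotation": [0, 0, 0], "claw": 0.01},
  {"dp": [0, 0, -0.012], "rotation": [0, 0, 0], "claw": 0.01},
  {"dp": [0, 0, -0.018], "rotation": [0, 0, 0], "claw": 0.01},
  {"dp": [0, 0, -0.024], "rotation": [0, 0, 0], "claw": 0.01},
  {"dp": [0, 0, -0.029], "rotation": [0, 0, 0], "claw": 0.01},
])

```text
clock: 29.85
ee_pos: [0.5286, -0.0151, 0.1885]
tool_rot: [0.001, -0.036, 0.999, 0.0]
ft_force: [-0.2, -0.1, 3.4]
finger_gap: 0.0217
```

Emit:
play_rows([
  {"dp": [0, 0, -0.005], "rotation": [0, 0, 0], "claw": 0.01},
  {"dp": [0, 0, -0.01], "rotation": [0, 0, 0], "claw": 0.01},
  {"dp": [0, 0, -0.015], "rotation": [0, 0, 0], "claw": 0.01},
  {"dp": [0, 0, -0.02], "rotation": [0, 0, 0], "claw": 0.01},
  {"dp": [0, 0, -0.025], "rotation": [0, 0, 0], "claw": 0.01},
  {"dp": [0, 0, -0.03], "rotation": [0, 0, 0], "claw": 0.01},
  {"dp": [0, 0, -0.03], "rotation": [0, 0, 0], "claw": 0.01},
  {"dp": [0, 0, -0.03], "rotation": [0, 0, 0], "claw": 0.01},
])

```text
clock: 30.52
ee_pos: [0.5274, -0.0154, 0.158]
tool_rot: [-0.001, -0.036, 0.999, 0.0]
ft_force: [0.7, -0.0, -1.5]
finger_gap: 0.0216
```

Emit:
play_rows([
  {"dp": [0, 0, 0.02], "rotation": [0, 0, 0], "claw": 0.01},
  {"dp": [0, 0, 0.045], "rotation": [0, 0, 0], "claw": 0.01},
  {"dp": [0, 0, 0.065], "rotation": [0, 0, 0], "claw": 0.01},
  {"dp": [0.001, 0.01, 0.065], "rotation": [0, 0, 0], "claw": 0.01},
  {"dp": [0.006, 0.04, 0.065], "rotation": [0, 0, 0], "claw": 0.01},
  {"dp": [0.009, 0.064, 0.065], "rotation": [0, 0, 0], "claw": 0.01},
  {"dp": [0.01, 0.069, 0.062], "rotation": [0, 0, 0], "claw": 0.01},
  {"dp": [0.01, 0.069, 0.06], "rotation": [0, 0, 0], "claw": 0.01},
  {"dp": [0.01, 0.069, 0.06], "rotation": [0, 0, 0], "claw": 0.01},
  {"dp": [0.01, 0.069, 0.06], "rotation": [0, 0, 0], "claw": 0.01},
])

```text
clock: 31.35
ee_pos: [0.5375, 0.0522, 0.2179]
tool_rot: [-0.001, -0.035, 0.999, -0.001]
ft_force: [0.3, -0.2, -1.6]
finger_gap: 0.0216
```

```bash
python3 - <<'E'
from h import *
st();shot("wrist","w9.png",(90,60,400,310),2.2)
E
```

```text
{'clock': 31.35, 'ee_pos': [0.5375, 0.0522, 0.2179], 'tool_rot': [-0.001, -0.0348, 0.9994, -0.0008], 'ft_force': [0.3443, -0.1973, -1.5939], 'finger_gap': 0.0216, 'joint_positions': [0.0912, 0.6662, -0.4529, 1.8581, 0.426, 0.7167, 1.0359]}
```

View pics/w9.png

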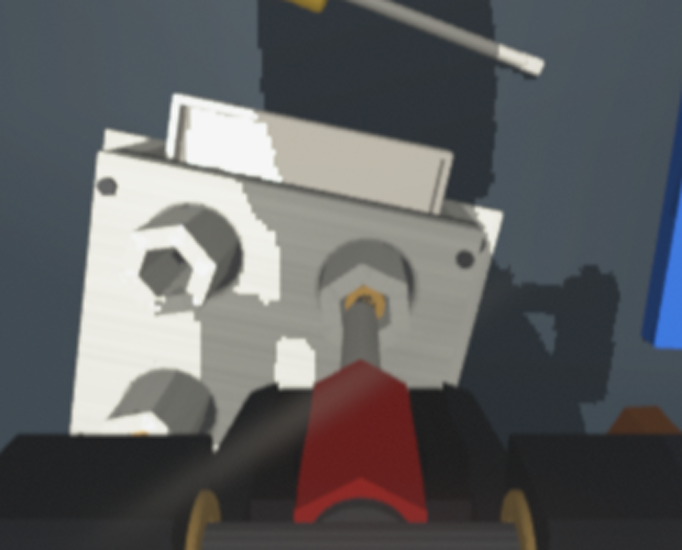

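The first pillar is empty at (165,265), and the tip is over the second bore at (362,300). Continuing with the rest.

Emit:
play_rows([
  {"dp": [0, 0, -0.006], "rotation": [0, 0, 0], "claw": 0.01},
  {"dp": [0, 0, -0.012], "rotation": [0, 0, 0], "claw": 0.01},
  {"dp": [0, 0, -0.018], "rotation": [0, 0, 0], "claw": 0.01},
  {"dp": [0, 0, -0.024], "rotation": [0, 0, 0], "claw": 0.01},
  {"dp": [0, 0, -0.03], "rotation": [0, 0, 0], "claw": 0.01},
])

```text
clock: 31.82
ee_pos: [0.5385, 0.0536, 0.1885]
tool_rot: [0.0, -0.035, 0.999, 0.0]
ft_force: [-0.3, 0.5, 4.5]
finger_gap: 0.0218
```

Emit:
play_rows([
  {"dp": [0, 0, -0.005], "rotation": [0, 0, 0], "claw": 0.01},
  {"dp": [0, 0, -0.01], "rotation": [0, 0, 0], "claw": 0.01},
  {"dp": [0, 0, -0.015], "rotation": [0, 0, 0], "claw": 0.01},
  {"dp": [0, 0, -0.02], "rotation": [0, 0, 0], "claw": 0.01},
  {"dp": [0, 0, -0.025], "rotation": [0, 0, 0], "claw": 0.01},
  {"dp": [0, 0, -0.03], "rotation": [0, 0, 0], "claw": 0.01},
  {"dp": [0, 0, -0.03], "rotation": [0, 0, 0], "claw": 0.01},
  {"dp": [0, 0, -0.03], "rotation": [0, 0, 0], "claw": 0.01},
])

```text
clock: 32.48
ee_pos: [0.5376, 0.0536, 0.1581]
tool_rot: [-0.001, -0.036, 0.999, -0.0]
ft_force: [1.1, -0.6, -2.2]
finger_gap: 0.0214
```

Emit:
play_rows([
  {"dp": [0, 0, 0.02], "rotation": [0, 0, 0], "claw": 0.01},
  {"dp": [0, 0, 0.045], "rotation": [0, 0, 0], "claw": 0.01},
  {"dp": [0, 0, 0.065], "rotation": [0, 0, 0], "claw": 0.01},
  {"dp": [0.01, -0.001, 0.065], "rotation": [0, 0, 0], "claw": 0.01},
  {"dp": [0.04, -0.006, 0.065], "rotation": [0, 0, 0], "claw": 0.01},
  {"dp": [0.064, -0.009, 0.065], "rotation": [0, 0, 0], "claw": 0.01},
  {"dp": [0.069, -0.0095, 0.062], "rotation": [0, 0, 0], "claw": 0.01},
  {"dp": [0.069, -0.0095, 0.06], "rotation": [0, 0, 0], "claw": 0.01},
  {"dp": [0.069, -0.0095, 0.06], "rotation": [0, 0, 0], "claw": 0.01},
  {"dp": [0.069, -0.0095, 0.06], "rotation": [0, 0, 0], "claw": 0.01},
])

```text
clock: 33.32
ee_pos: [0.6054, 0.0446, 0.2183]
tool_rot: [-0.001, -0.036, 0.999, -0.0]
ft_force: [-0.7, 0.6, -1.2]
finger_gap: 0.0215
```

Emit:
play_rows([
  {"dp": [0, 0, -0.006], "rotation": [0, 0, 0], "claw": 0.01},
  {"dp": [0, 0, -0.012], "rotation": [0, 0, 0], "claw": 0.01},
  {"dp": [0, 0, -0.018], "rotation": [0, 0, 0], "claw": 0.01},
  {"dp": [0, 0, -0.024], "rotation": [0, 0, 0], "claw": 0.01},
  {"dp": [0, 0, -0.03], "rotation": [0, 0, 0], "claw": 0.01},
])

```text
clock: 33.73
ee_pos: [0.6072, 0.0446, 0.1887]
tool_rot: [0.0, -0.036, 0.999, 0.0]
ft_force: [-1.5, 0.7, 3.0]
finger_gap: 0.0213
```

Emit:
play_rows([
  {"dp": [0, 0, -0.005], "rotation": [0, 0, 0], "claw": 0.01},
  {"dp": [0, 0, -0.01], "rotation": [0, 0, 0], "claw": 0.01},
  {"dp": [0, 0, -0.015], "rotation": [0, 0, 0], "claw": 0.01},
  {"dp": [0, 0, -0.02], "rotation": [0, 0, 0], "claw": 0.01},
  {"dp": [0, 0, -0.025], "rotation": [0, 0, 0], "claw": 0.01},
  {"dp": [0, 0, -0.03], "rotation": [0, 0, 0], "claw": 0.01},
  {"dp": [0, 0, -0.03], "rotation": [0, 0, 0], "claw": 0.01},
  {"dp": [0, 0, -0.03], "rotation": [0, 0, 0], "claw": 0.01},
])

```text
clock: 34.4
ee_pos: [0.6068, 0.0438, 0.1579]
tool_rot: [-0.001, -0.035, 0.999, -0.0]
ft_force: [1.4, -0.1, -0.2]
finger_gap: 0.0214
```

Emit:
play_rows([
  {"dp": [0, 0, 0.02], "rotation": [0, 0, 0], "claw": 0.01},
  {"dp": [0, 0, 0.045], "rotation": [0, 0, 0], "claw": 0.01},
  {"dp": [0, 0, 0.065], "rotation": [0, 0, 0], "claw": 0.01},
  {"dp": [-0.001, -0.01, 0.065], "rotation": [0, 0, 0], "claw": 0.01},
  {"dp": [-0.006, -0.04, 0.065], "rotation": [0, 0, 0], "claw": 0.01},
  {"dp": [-0.009, -0.064, 0.065], "rotation": [0, 0, 0], "claw": 0.01},
  {"dp": [-0.01, -0.0695, 0.062], "rotation": [0, 0, 0], "claw": 0.01},
  {"dp": [-0.01, -0.0695, 0.06], "rotation": [0, 0, 0], "claw": 0.01},
  {"dp": [-0.01, -0.0695, 0.06], "rotation": [0, 0, 0], "claw": 0.01},
  {"dp": [-0.01, -0.0695, 0.06], "rotation": [0, 0, 0], "claw": 0.01},
])

```text
clock: 35.23
ee_pos: [0.597, -0.0235, 0.2183]
tool_rot: [-0.0, -0.036, 0.999, 0.001]
ft_force: [1.5, 1.3, -1.7]
finger_gap: 0.022
```

Emit:
play_rows([
  {"dp": [0, 0, -0.006], "rotation": [0, 0, 0], "claw": 0.01},
  {"dp": [0, 0, -0.012], "rotation": [0, 0, 0], "claw": 0.01},
  {"dp": [0, 0, -0.018], "rotation": [0, 0, 0], "claw": 0.01},
  {"dp": [0, 0, -0.024], "rotation": [0, 0, 0], "claw": 0.01},
  {"dp": [0, 0, -0.03], "rotation": [0, 0, 0], "claw": 0.01},
])

```text
clock: 35.65
ee_pos: [0.5975, -0.0244, 0.1886]
tool_rot: [0.001, -0.036, 0.999, 0.0]
ft_force: [0.1, 0.3, 3.9]
finger_gap: 0.0218
```

Emit:
play_rows([
  {"dp": [0, 0, -0.005], "rotation": [0, 0, 0], "claw": 0.01},
  {"dp": [0, 0, -0.01], "rotation": [0, 0, 0], "claw": 0.01},
  {"dp": [0, 0, -0.015], "rotation": [0, 0, 0], "claw": 0.01},
  {"dp": [0, 0, -0.02], "rotation": [0, 0, 0], "claw": 0.01},
  {"dp": [0, 0, -0.025], "rotation": [0, 0, 0], "claw": 0.01},
  {"dp": [0, 0, -0.03], "rotation": [0, 0, 0], "claw": 0.01},
  {"dp": [0, 0, -0.03], "rotation": [0, 0, 0], "claw": 0.01},
  {"dp": [0, 0, -0.03], "rotation": [0, 0, 0], "claw": 0.01},
])

```text
clock: 36.32
ee_pos: [0.5967, -0.0258, 0.1579]
tool_rot: [-0.001, -0.035, 0.999, -0.0]
ft_force: [-0.3, 0.1, -0.8]
finger_gap: 0.0219
```

Emit:
play_rows([
  {"dp": [0, 0, 0.02], "rotation": [0, 0, 0], "claw": 0.01},
  {"dp": [0, 0, 0.045], "rotation": [0, 0, 0], "claw": 0.01},
  {"dp": [0, 0, 0.077], "rotation": [0, 0, 0], "claw": 0.01},
  {"dp": [-0.005, -0.03, 0.09], "rotation": [0, 0, 0], "claw": 0.01},
  {"dp": [-0.01, -0.06, 0.1], "rotation": [0, 0, 0], "claw": 0.01},
  {"dp": [-0.017, -0.095, 0.1], "rotation": [0, 0, 0], "claw": 0.01},
  {"dp": [-0.017, -0.095, 0.1], "rotation": [0, 0, 0], "claw": 0.01},
  {"dp": [-0.017, -0.095, 0.1], "rotation": [0, 0, 0], "claw": 0.01},
  {"dp": [-0.017, -0.095, 0.1], "rotation": [0, 0, 0], "claw": 0.01},
])

```text
clock: 37.07
ee_pos: [0.58, -0.1201, 0.2588]
tool_rot: [0.0, -0.035, 0.999, 0.0]
ft_force: [0.1, 0.8, -1.8]
finger_gap: 0.0217
```

```bash
python3 - <<'E'
from h import *
from chk import chkrack
st();C=cam("wrist");im=arm.get_image("wrist")[:,:,::-1].copy();np.savez("w10.npz",*C);cv2.imwrite("pics/w10raw.png",im)
cv2.imwrite("pics/w10.png",cv2.resize(im,None,fx=1.55,fy=1.55,interpolation=cv2.INTER_CUBIC))
for n,z in(("holder_top",.078),("holder",0)):
  for r in arm.place_of(n,"wrist")[:2]: print(n,r["confidence"],ray("wrist",r["location"],z).round(4))
chkrack("t5")
E
```

```text
{'clock': 37.0667, 'ee_pos': [0.58, -0.1201, 0.2588], 'tool_rot': [0.0, -0.0352, 0.9994, 0.0004], 'ft_force': [0.1242, 0.8136, -1.8188], 'finger_gap': 0.0217, 'joint_positions': [0.4165, 0.6824, -0.5084, 1.6601, 0.4002, 0.9045, 1.3938]}
holder_top 0.84 [ 0.5017 -0.2879  0.078 ]
holder_top 0.53 [ 0.5035 -0.2553  0.078 ]
holder 0.73 [ 0.4985 -0.2869  0.    ]
rack [0.5062 0.2998 0.022 ] 0.976Traceback (most recent call last):
  File "<stdin>", line 7, in <module>
  File "chk.py", line 6, in chkrack
    r=arm.place_of("holder_top","top")[0]["location"];print("holder_top",np.round(r,1),ray("top",r,.078).round(4))
      ~~~~~~~~~~~~~~~~~~~~~~~~~~~~~~~~^^^
IndexError: list index out of range
```

View pics/w10.png

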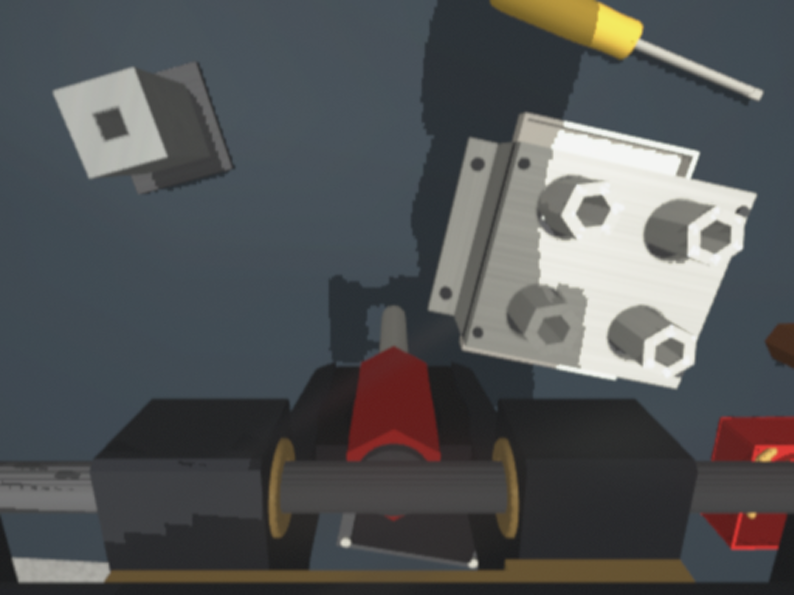

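All four bores are empty. The holder hole is at (112,125). I'll measure it precisely.

```bash
python3 - <<'E'
from h import *
im=cv2.imread("pics/w10raw.png");g=im.max(2)
c=g[60:100,50:95];m=(c<110).astype(np.uint8)
n,l,s,ce=cv2.connectedComponentsWithStats(m)
for i in range(1,n):
    if 50<s[i,4]<400 and s[i,0]>0 and s[i,1]>0: q=ce[i]+[50,60];print(q,s[i],ray("wrist",q,.078).round(4))
# top face corners from picture
f=np.array([[53,92],[135,67],[166,157],[89,179]])/1.55-0.2
print(ray("wrist",f.mean(0),.078).round(4))
E
```

```text
[71.26690391 79.57295374] [ 11  10  21  20 281] [ 0.5008 -0.2894  0.078 ]
[ 0.5008 -0.2894  0.078 ]
```

Emit:
play_rows([
  {"dp": [-0.012, -0.025, 0], "rotation": [0, 0, 0], "claw": 0.01},
  {"dp": [-0.028, -0.06, 0], "rotation": [0, 0, 0], "claw": 0.01},
  {"dp": [-0.044, -0.095, 0], "rotation": [0, 0, 0], "claw": 0.01},
  {"dp": [-0.06, -0.13, 0], "rotation": [0, 0, 0], "claw": 0.01},
  {"dp": [-0.073, -0.157, 0], "rotation": [0, 0, 0], "claw": 0.01},
  {"dp": [-0.079, -0.17, 0], "rotation": [0, 0, -0.03], "claw": 0.01},
  {"dp": [-0.079, -0.17, -0.03], "rotation": [0, 0, 0], "claw": 0.01},
  {"dp": [-0.079, -0.17, -0.06], "rotation": [0, 0, 0], "claw": 0.01},
  {"dp": [-0.079, -0.17, -0.07], "rotation": [0, 0, 0], "claw": 0.01},
  {"dp": [-0.079, -0.17, -0.07], "rotation": [0, 0, 0], "claw": 0.01},
])

```text
clock: 38.15
ee_pos: [0.4997, -0.2891, 0.1863]
tool_rot: [-0.003, -0.036, 0.999, 0.001]
ft_force: [0.4, 0.7, -2.2]
finger_gap: 0.0218
```

Emit:
play_rows([
  {"dp": [0, 0, 0], "rotation": [0, 0, 0], "claw": 0.01},
  {"dp": [0, 0, 0], "rotation": [0, 0, 0], "claw": 0.01},
  {"dp": [0, 0, 0], "rotation": [0, 0, 0], "claw": 0.01},
])

```text
clock: 38.4
ee_pos: [0.5024, -0.2902, 0.1903]
tool_rot: [0.001, -0.036, 0.999, -0.001]
ft_force: [-0.7, 0.8, -2.5]
finger_gap: 0.0218
```

```bash
python3 - <<'E'
from h import *
st();shot("wrist","w11.png",(180,120,340,260),4);print((proj("wrist",[[.501,-.29,.078],[.501,-.29,.092]])-[180,120])*4)
E
```

```text
{'clock': 38.4, 'ee_pos': [0.5024, -0.2902, 0.1903], 'tool_rot': [0.0014, -0.0358, 0.9994, -0.0006], 'ft_force': [-0.6942, 0.7558, -2.5296], 'finger_gap': 0.0218, 'joint_positions': [0.7194, 0.7546, -0.4773, 1.7658, 0.4868, 0.7377, 1.6291]}
[[297.58897645 311.59827053]
 [297.67071947 334.45210793]]
```

View pics/w11.png

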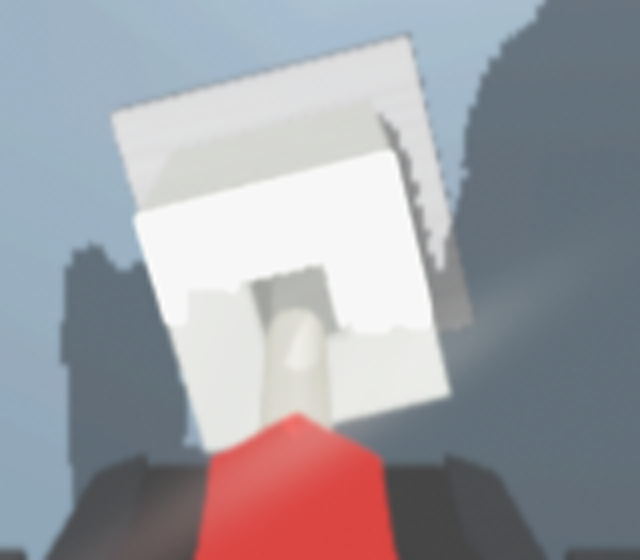

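Emit:
play_rows([
  {"dp": [-0.001, 0, 0], "rotation": [0, 0, 0], "claw": 0.01},
  {"dp": [-0.001, 0, -0.01], "rotation": [0, 0, 0], "claw": 0.01},
  {"dp": [-0.001, 0, -0.02], "rotation": [0, 0, 0], "claw": 0.01},
  {"dp": [-0.001, 0, -0.03], "rotation": [0, 0, 0], "claw": 0.01},
  {"dp": [-0.001, 0, -0.03], "rotation": [0, 0, 0], "claw": 0.01},
])

```text
clock: 38.87
ee_pos: [0.4995, -0.2897, 0.1563]
tool_rot: [-0.001, -0.036, 0.999, 0.001]
ft_force: [1.6, -0.1, -1.3]
finger_gap: 0.0216
```

Emit:
play_rows([
  {"dp": [0, 0, -0.012], "rotation": [0, 0, 0], "claw": 0.01},
  {"dp": [0, 0, -0.024], "rotation": [0, 0, 0], "claw": 0.01},
  {"dp": [0, 0, -0.036], "rotation": [0, 0, 0], "claw": 0.01},
  {"dp": [0, 0, -0.046], "rotation": [0, 0, 0], "claw": 0.01},
  {"dp": [0, 0, -0.05], "rotation": [0, 0, 0], "claw": 0.01},
  {"dp": [0, 0, -0.05], "rotation": [0, 0, 0], "claw": 0.01},
  {"dp": [0, 0, -0.05], "rotation": [0, 0, 0], "claw": 0.01},
])

```text
clock: 39.45
ee_pos: [0.5, -0.2902, 0.1084]
tool_rot: [-0.0, -0.036, 0.999, 0.0]
ft_force: [0.1, -1.0, -0.5]
finger_gap: 0.0218
```

Emit:
play_rows([
  {"dp": [0, 0, -0.002], "rotation": [0, 0, 0], "claw": 0.01},
  {"dp": [0, 0, -0.002], "rotation": [0, 0, 0], "claw": 0.01},
  {"dp": [0, 0, -0.002], "rotation": [0, 0, 0], "claw": 0.05},
  {"dp": [0, 0, -0.002], "rotation": [0, 0, 0], "claw": 0.05},
  {"dp": [0, 0, -0.002], "rotation": [0, 0, 0], "claw": 0.05},
  {"dp": [0, 0, -0.002], "rotation": [0, 0, 0], "claw": 0.05},
  {"dp": [0, 0, 0.02], "rotation": [0, 0, 0], "claw": 0.05},
  {"dp": [0, 0, 0.06], "rotation": [0, 0, 0], "claw": 0.05},
  {"dp": [0, 0, 0.1], "rotation": [0, 0, 0], "claw": 0.05},
  {"dp": [0, 0, 0.14], "rotation": [0, 0, 0], "claw": 0.05},
])

```text
clock: 40.28
ee_pos: [0.4997, -0.29, 0.2502]
tool_rot: [-0.0, -0.036, 0.999, 0.0]
ft_force: [0.6, -0.5, 0.3]
finger_gap: 0.0501
```

Emit:
play_rows([
  {"dp": [0.02, 0.03, 0.012], "rotation": [0, 0, 0], "claw": 0.05},
  {"dp": [0.035, 0.06, 0.012], "rotation": [0, 0, 0], "claw": 0.05},
  {"dp": [0.05, 0.09, 0.012], "rotation": [0, 0, 0], "claw": 0.05},
  {"dp": [0.06, 0.12, 0.012], "rotation": [0, 0, 0], "claw": 0.05},
  {"dp": [0.07, 0.15, 0.012], "rotation": [0, 0, 0], "claw": 0.05},
  {"dp": [0.08, 0.18, 0.012], "rotation": [0, 0, 0], "claw": 0.05},
  {"dp": [0.08, 0.18, 0.012], "rotation": [0, 0, 0], "claw": 0.05},
  {"dp": [0.08, 0.18, 0.012], "rotation": [0, 0, 0], "claw": 0.05},
  {"dp": [0.08, 0.18, 0.012], "rotation": [0, 0, 0], "claw": 0.05},
  {"dp": [0.08, 0.18, 0.012], "rotation": [0, 0, 0], "claw": 0.05},
])

```text
clock: 41.12
ee_pos: [0.5796, -0.1122, 0.2606]
tool_rot: [-0.0, -0.034, 0.999, -0.001]
ft_force: [-0.0, 0.2, 0.9]
finger_gap: 0.0497
```

```bash
cat > look.py <<'E'
from fit import *
from chk import chkrack
st();C=cam("wrist");im=arm.get_image("wrist")[:,:,::-1].copy();cv2.imwrite("pics/w12raw.png",im)
I=im.astype(int);red=((I[:,:,2]-I[:,:,1]>40)&(I[:,:,2]-I[:,:,0]>40)).astype(np.uint8)
for zt in(.130,.133,.136):
  p,f=fit(lambda x,y,a:hexp(x,y,a,(zt-.052,zt),.0127),[.5003,-.29,.6],red,C,pad=4);print("drift",zt,p[:2].round(4),np.degrees(p[2])%60,round(f,3))
E
python3 look.py; python3 - <<'E'
from h import *
for r in arm.place_of("pillar0","wrist"): print(np.round(r["location"]),round(r["confidence"],2),ray("wrist",r["location"],.062).round(4))
from chk import chkrack
chkrack("t6")
E
```

```text
{'clock': 41.1167, 'ee_pos': [0.5796, -0.1122, 0.2606], 'tool_rot': [-0.0004, -0.0343, 0.9994, -0.0006], 'ft_force': [-0.0179, 0.2449, 0.8689], 'finger_gap': 0.0497, 'joint_positions': [0.4041, 0.6781, -0.5105, 1.6637, 0.4014, 0.9067, 1.3762]}
drift 0.13 [ 0.4989 -0.2914] 36.07073129429909 0.693
drift 0.133 [ 0.4988 -0.2894] 41.27868313985996 0.684
drift 0.136 [ 0.4985 -0.2875] 49.16531593455956 0.677
[333. 196.] 0.95 [ 0.597  -0.0266  0.062 ]
[397. 205.] 0.87 [0.6025 0.0428 0.062 ]
[500. 220.] 0.74 [0.6117 0.1573 0.062 ]
[420. 145.] 0.67 [0.5373 0.0528 0.062 ]
[354. 129.] 0.62 [ 0.5262 -0.0162  0.062 ]
rack [0.5062 0.2998 0.022 ] 0.976
holder_top [149.3 214.9] [0.5338 0.2833 0.078 ]
```

```bash
python3 -c "
from h import *
im=cv2.imread('pics/w12raw.png');cv2.imwrite('pics/w12.png',cv2.resize(im,None,fx=1.55,fy=1.55))"
```

```text
(no output)
```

View pics/w12.png

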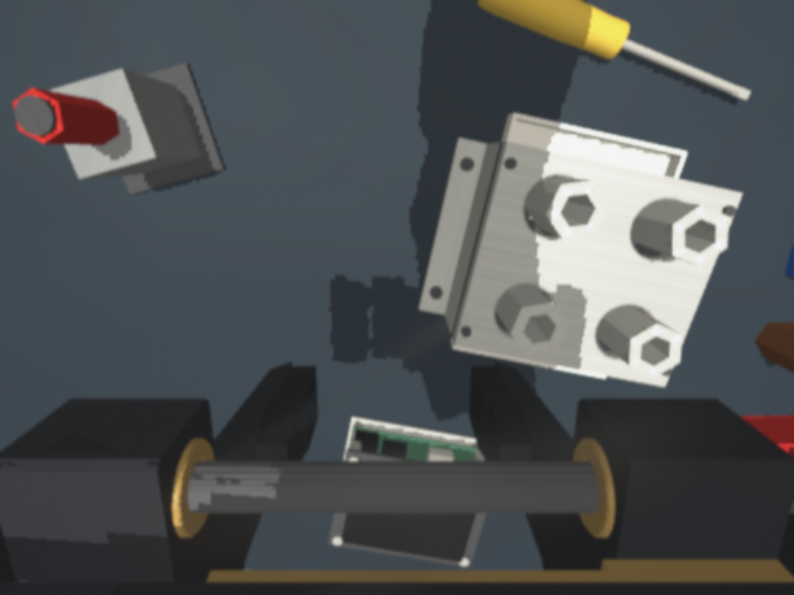

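The drift is back and seated. Now I'll return the pillars, starting with nest N1.

Emit:
play_rows([
  {"dp": [-0.008, 0.032, -0.01], "rotation": [0, 0, 3], "claw": 0.05},
  {"dp": [-0.016, 0.064, -0.02], "rotation": [0, 0, 5.6], "claw": 0.05},
  {"dp": [-0.024, 0.096, -0.04], "rotation": [0, 0, 5.6], "claw": 0.05},
  {"dp": [-0.034, 0.13, -0.06], "rotation": [0, 0, 5.6], "claw": 0.05},
  {"dp": [-0.042, 0.158, -0.074], "rotation": [0, 0, 5.6], "claw": 0.05},
  {"dp": [-0.042, 0.164, -0.09], "rotation": [0, 0, 5.6], "claw": 0.05},
  {"dp": [-0.042, 0.164, -0.09], "rotation": [0, 0, 5.6], "claw": 0.05},
  {"dp": [-0.042, 0.164, -0.09], "rotation": [0, 0, 5.6], "claw": 0.05},
  {"dp": [-0.042, 0.164, -0.09], "rotation": [0, 0, 5.6], "claw": 0.05},
])

```text
clock: 42.07
ee_pos: [0.5389, 0.0519, 0.1713]
tool_rot: [0.0, -0.083, 0.997, -0.001]
ft_force: [0.1, -0.1, -0.4]
finger_gap: 0.0503
```

Emit:
play_rows([
  {"dp": [0, 0, -0.025], "rotation": [0, 0, 0], "claw": 0.05},
  {"dp": [0, 0, -0.05], "rotation": [0, 0, 0], "claw": 0.05},
  {"dp": [0, 0, -0.065], "rotation": [0, 0, 0], "claw": 0.05},
  {"dp": [0, 0, -0.065], "rotation": [0, 0, 0], "claw": 0.05},
  {"dp": [0, 0, -0.065], "rotation": [0, 0, 0], "claw": 0.02},
  {"dp": [0, 0, -0.065], "rotation": [0, 0, 0], "claw": 0.02},
  {"dp": [0, 0, -0.065], "rotation": [0, 0, 0], "claw": 0.02},
  {"dp": [0, 0, -0.065], "rotation": [0, 0, 0], "claw": 0.02},
  {"dp": [0, 0, -0.065], "rotation": [0, 0, 0], "claw": 0.02},
  {"dp": [0, 0, -0.065], "rotation": [0, 0, 0], "claw": 0.02},
])

```text
clock: 42.9
ee_pos: [0.5393, 0.0537, 0.1071]
tool_rot: [0.001, -0.084, 0.996, -0.0]
ft_force: [0.2, -0.5, 6.2]
finger_gap: 0.0298
```

```bash
python3 -c "
from chk import *
st();chkrack('t7')"
```

```text
{'clock': 42.9, 'ee_pos': [0.5393, 0.0537, 0.1071], 'tool_rot': [0.0015, -0.0841, 0.9965, -0.0], 'ft_force': [0.2136, -0.483, 6.1853], 'finger_gap': 0.0298, 'joint_positions': [0.0237, 0.8362, -0.3503, 1.9325, 0.5943, 0.4731, 0.982]}
rack [0.5062 0.2998 0.022 ] 0.976
holder_top [378.3 228.4] [ 0.5016 -0.2866  0.078 ]
```

Emit:
play_rows([
  {"dp": [0, 0, 0.02], "rotation": [0, 0, 0], "claw": 0.02},
  {"dp": [0, 0, 0.05], "rotation": [0, 0, 0], "claw": 0.02},
  {"dp": [0, 0, 0.08], "rotation": [0, 0, 0], "claw": 0.02},
  {"dp": [-0.006, 0.025, 0.08], "rotation": [0, 0, 0], "claw": 0.02},
  {"dp": [-0.014, 0.06, 0.08], "rotation": [0, 0, 0], "claw": 0.02},
  {"dp": [-0.022, 0.098, 0.08], "rotation": [0, 0, 0], "claw": 0.02},
  {"dp": [-0.03, 0.136, 0.08], "rotation": [0, 0, 0], "claw": 0.02},
  {"dp": [-0.038, 0.174, 0.08], "rotation": [0, 0, 0], "claw": 0.02},
  {"dp": [-0.046, 0.21, 0.08], "rotation": [0, 0, 0], "claw": 0.02},
  {"dp": [-0.054, 0.246, 0.08], "rotation": [0, 0, 0], "claw": 0.02},
])

```text
clock: 43.83
ee_pos: [0.4832, 0.3014, 0.186]
tool_rot: [-0.0, -0.085, 0.996, -0.0]
ft_force: [0.9, -0.4, -0.1]
finger_gap: 0.0295
```

Emit:
play_rows([
  {"dp": [-0.008, 0.035, 0], "rotation": [0, 0, 0], "claw": 0.02},
  {"dp": [-0.013, 0.06, -0.01], "rotation": [0, 0, 0], "claw": 0.02},
  {"dp": [-0.015, 0.0685, -0.03], "rotation": [0, 0, 0], "claw": 0.02},
  {"dp": [-0.015, 0.0685, -0.06], "rotation": [0, 0, 0], "claw": 0.02},
  {"dp": [-0.015, 0.0685, -0.09], "rotation": [0, 0, 0], "claw": 0.02},
  {"dp": [-0.015, 0.0685, -0.106], "rotation": [0, 0, 0], "claw": 0.02},
  {"dp": [-0.015, 0.0685, -0.106], "rotation": [0, 0, 0], "claw": 0.02},
  {"dp": [-0.015, 0.0685, -0.106], "rotation": [0, 0, 0], "claw": 0.02},
  {"dp": [-0.015, 0.0685, -0.106], "rotation": [0, 0, 0], "claw": 0.02},
  {"dp": [-0.015, 0.0685, -0.106], "rotation": [0, 0, 0], "claw": 0.02},
])

```text
clock: 44.67
ee_pos: [0.47, 0.369, 0.0814]
tool_rot: [0.001, -0.084, 0.996, 0.001]
ft_force: [0.3, -0.3, -0.6]
finger_gap: 0.0299
```

```bash
cat > rk.py <<'E'
from fit import *
# wrist check of rack using the still standing/visible blue: match rack outline partially visible
st();C=cam("wrist");im=arm.get_image("wrist")[:,:,::-1].copy();cv2.imwrite("pics/rk.png",im)
from nests import pj,ring
import sys
from scipy.optimize import minimize
H=eval(sys.argv[1])
for h in H: print(h,pj(C,np.array([[*h,.018]])).round(1))
E
python3 rk.py "[(.4688,.3684),(.4706,.2982)]"; python3 -c "
import cv2;im=cv2.imread('pics/rk.png');cv2.imwrite('pics/rk1.png',cv2.resize(im,None,fx=1.4,fy=1.4))"
```

```text
{'clock': 44.6667, 'ee_pos': [0.47, 0.369, 0.0814], 'tool_rot': [0.0011, -0.0841, 0.9965, 0.001], 'ft_force': [0.2939, -0.2882, -0.5985], 'finger_gap': 0.0299, 'joint_positions': [-0.5619, 0.9188, -0.3198, 1.7707, 0.514, 0.5327, 0.5271]}
(0.4688, 0.3684) [[252.8 221.1]]
(0.4706, 0.2982) [[140.9 206.1]]
```

View pics/rk1.png

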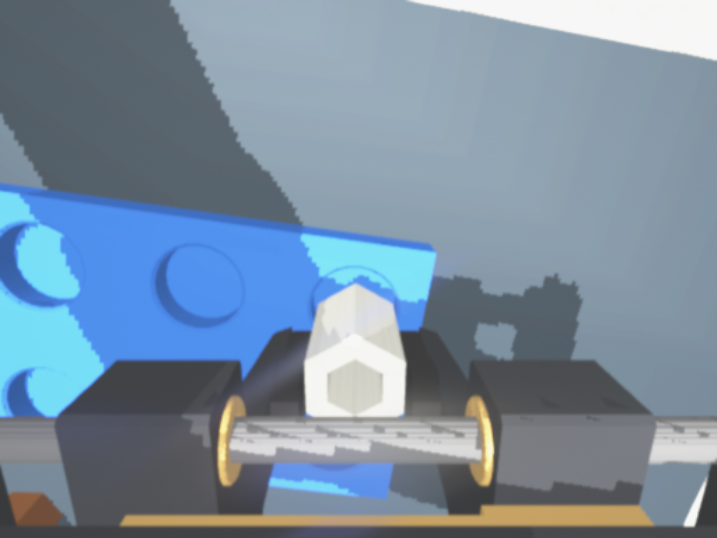

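Emit:
play_rows([
  {"dp": [-0.001, 0, -0.008], "rotation": [0, 0, 0], "claw": 0.02},
  {"dp": [-0.001, 0, -0.016], "rotation": [0, 0, 0], "claw": 0.02},
  {"dp": [-0.001, 0, -0.023], "rotation": [0, 0, 0], "claw": 0.02},
  {"dp": [-0.001, 0, -0.028], "rotation": [0, 0, 0], "claw": 0.02},
  {"dp": [-0.001, 0, -0.031], "rotation": [0, 0, 0], "claw": 0.02},
  {"dp": [-0.001, 0, -0.031], "rotation": [0, 0, 0], "claw": 0.02},
  {"dp": [-0.001, 0, -0.031], "rotation": [0, 0, 0], "claw": 0.02},
])

```text
clock: 45.3
ee_pos: [0.469, 0.3681, 0.0491]
tool_rot: [0.001, -0.084, 0.996, -0.0]
ft_force: [1.4, -0.8, 4.9]
finger_gap: 0.0301
```

Emit:
play_rows([
  {"dp": [0, 0, 0], "rotation": [0, 0, 0], "claw": 0.05},
  {"dp": [0, 0, 0], "rotation": [0, 0, 0], "claw": 0.05},
  {"dp": [0, 0, 0], "rotation": [0, 0, 0], "claw": 0.05},
  {"dp": [0, 0, 0], "rotation": [0, 0, 0], "claw": 0.05},
  {"dp": [0, 0, 0.02], "rotation": [0, 0, 0], "claw": 0.05},
  {"dp": [0, 0, 0.05], "rotation": [0, 0, 0], "claw": 0.05},
  {"dp": [0, 0, 0.085], "rotation": [0, 0, 0], "claw": 0.05},
  {"dp": [0.01, -0.025, 0.12], "rotation": [0, 0, 0], "claw": 0.05},
  {"dp": [0.022, -0.05, 0.136], "rotation": [0, 0, -3], "claw": 0.05},
  {"dp": [0.036, -0.083, 0.136], "rotation": [0, 0, -7], "claw": 0.05},
])

```text
clock: 46.13
ee_pos: [0.5054, 0.2883, 0.1891]
tool_rot: [0.003, -0.024, 1.0, 0.003]
ft_force: [1.4, -0.1, -0.3]
finger_gap: 0.0502
```

Emit:
play_rows([
  {"dp": [0.015, -0.035, 0], "rotation": [0, 0, 0], "claw": 0.05},
  {"dp": [0.03, -0.07, 0], "rotation": [0, 0, 0], "claw": 0.05},
  {"dp": [0.045, -0.105, 0], "rotation": [0, 0, 0], "claw": 0.05},
  {"dp": [0.06, -0.14, 0], "rotation": [0, 0, 0], "claw": 0.05},
  {"dp": [0.075, -0.175, 0], "rotation": [0, 0, 0], "claw": 0.05},
  {"dp": [0.09, -0.21, 0], "rotation": [0, 0, 0], "claw": 0.05},
  {"dp": [0.1, -0.235, 0], "rotation": [0, 0, 0], "claw": 0.05},
  {"dp": [0.103, -0.241, -0.01], "rotation": [0, 0, 0], "claw": 0.05},
  {"dp": [0.103, -0.241, -0.02], "rotation": [0, 0, 0], "claw": 0.05},
  {"dp": [0.103, -0.241, -0.02], "rotation": [0, 0, 0], "claw": 0.05},
])

```text
clock: 46.97
ee_pos: [0.6051, 0.0452, 0.1623]
tool_rot: [-0.002, -0.024, 1.0, 0.0]
ft_force: [-0.5, 0.0, -0.4]
finger_gap: 0.0502
```

Emit:
play_rows([
  {"dp": [0, 0, -0.02], "rotation": [0, 0, 0], "claw": 0.05},
  {"dp": [0, 0, -0.045], "rotation": [0, 0, 0], "claw": 0.05},
  {"dp": [0, 0, -0.061], "rotation": [0, 0, 0], "claw": 0.05},
  {"dp": [0, 0, -0.061], "rotation": [0, 0, 0], "claw": 0.05},
  {"dp": [0, 0, -0.061], "rotation": [0, 0, 0], "claw": 0.02},
  {"dp": [0, 0, -0.061], "rotation": [0, 0, 0], "claw": 0.02},
  {"dp": [0, 0, -0.061], "rotation": [0, 0, 0], "claw": 0.02},
  {"dp": [0, 0, -0.061], "rotation": [0, 0, 0], "claw": 0.02},
  {"dp": [0, 0, -0.061], "rotation": [0, 0, 0], "claw": 0.02},
  {"dp": [0, 0, -0.061], "rotation": [0, 0, 0], "claw": 0.02},
])

```text
clock: 47.8
ee_pos: [0.6079, 0.0451, 0.105]
tool_rot: [0.001, -0.023, 1.0, 0.001]
ft_force: [-0.8, 1.7, 6.2]
finger_gap: 0.0304
```

```bash
python3 -c "
from chk import *
st();chkrack('t8')
for r in arm.place_of('pillar0','top'): print(r['confidence'],ray('top',r['location'],.004).round(4))"
```

```text
{'clock': 47.8, 'ee_pos': [0.6079, 0.0451, 0.105], 'tool_rot': [0.0011, -0.0234, 0.9997, 0.0007], 'ft_force': [-0.8361, 1.6688, 6.2429], 'finger_gap': 0.0304, 'joint_positions': [0.0612, 0.8991, -0.3782, 1.7239, 0.521, 0.6174, 0.9996]}
rack [0.5062 0.2998 0.022 ] 0.976
holder_top [382.5 226.2] [ 0.5071 -0.2972  0.078 ]
0.6 [0.5305 0.2955 0.004 ]
0.56 [0.6368 0.2739 0.004 ]
0.47 [0.6345 0.2161 0.004 ]
0.38 [ 0.4979 -0.3149  0.004 ]
```

Emit:
play_rows([
  {"dp": [0, 0, 0.02], "rotation": [0, 0, 0], "claw": 0.02},
  {"dp": [0, 0, 0.05], "rotation": [0, 0, 0], "claw": 0.02},
  {"dp": [0, 0, 0.08], "rotation": [0, 0, 0], "claw": 0.02},
  {"dp": [-0.013, 0.025, 0.08], "rotation": [0, 0, 0], "claw": 0.02},
  {"dp": [-0.032, 0.06, 0.08], "rotation": [0, 0, 0], "claw": 0.02},
  {"dp": [-0.05, 0.094, 0.08], "rotation": [0, 0, 0], "claw": 0.02},
  {"dp": [-0.068, 0.128, 0.08], "rotation": [0, 0, 0], "claw": 0.02},
  {"dp": [-0.086, 0.162, 0.08], "rotation": [0, 0, 0], "claw": 0.02},
  {"dp": [-0.104, 0.194, 0.08], "rotation": [0, 0, 0], "claw": 0.02},
  {"dp": [-0.12, 0.222, 0.08], "rotation": [0, 0, 0], "claw": 0.02},
])

```text
clock: 48.78
ee_pos: [0.4856, 0.2682, 0.1839]
tool_rot: [-0.0, -0.024, 1.0, 0.0]
ft_force: [0.9, 0.3, -0.8]
finger_gap: 0.0301
```

Emit:
play_rows([
  {"dp": [-0.011, 0.022, 0], "rotation": [0, 0, 0], "claw": 0.02},
  {"dp": [-0.017, 0.0315, -0.01], "rotation": [0, 0, 0], "claw": 0.02},
  {"dp": [-0.017, 0.0315, -0.03], "rotation": [0, 0, 0], "claw": 0.02},
  {"dp": [-0.017, 0.0315, -0.06], "rotation": [0, 0, 0], "claw": 0.02},
  {"dp": [-0.017, 0.0315, -0.09], "rotation": [0, 0, 0], "claw": 0.02},
  {"dp": [-0.017, 0.0315, -0.106], "rotation": [0, 0, 0], "claw": 0.02},
  {"dp": [-0.017, 0.0315, -0.106], "rotation": [0, 0, 0], "claw": 0.02},
  {"dp": [-0.017, 0.0315, -0.106], "rotation": [0, 0, 0], "claw": 0.02},
  {"dp": [-0.017, 0.0315, -0.106], "rotation": [0, 0, 0], "claw": 0.02},
  {"dp": [-0.017, 0.0315, -0.106], "rotation": [0, 0, 0], "claw": 0.02},
])

```text
clock: 49.62
ee_pos: [0.471, 0.2982, 0.0792]
tool_rot: [0.001, -0.023, 1.0, 0.001]
ft_force: [-0.3, -0.8, -1.6]
finger_gap: 0.0301
```

Emit:
play_rows([
  {"dp": [0, 0, -0.008], "rotation": [0, 0, 0], "claw": 0.02},
  {"dp": [0, 0, -0.016], "rotation": [0, 0, 0], "claw": 0.02},
  {"dp": [0, 0, -0.023], "rotation": [0, 0, 0], "claw": 0.02},
  {"dp": [0, 0, -0.028], "rotation": [0, 0, 0], "claw": 0.02},
  {"dp": [0, 0, -0.031], "rotation": [0, 0, 0], "claw": 0.02},
  {"dp": [0, 0, -0.031], "rotation": [0, 0, 0], "claw": 0.02},
  {"dp": [0, 0, -0.031], "rotation": [0, 0, 0], "claw": 0.02},
])

```text
clock: 50.2
ee_pos: [0.4704, 0.2975, 0.0469]
tool_rot: [0.0, -0.023, 1.0, -0.0]
ft_force: [-1.0, -1.0, 4.5]
finger_gap: 0.0301
```

Emit:
play_rows([
  {"dp": [0, 0, 0], "rotation": [0, 0, 0], "claw": 0.05},
  {"dp": [0, 0, 0], "rotation": [0, 0, 0], "claw": 0.05},
  {"dp": [0, 0, 0], "rotation": [0, 0, 0], "claw": 0.05},
  {"dp": [0, 0, 0], "rotation": [0, 0, 0], "claw": 0.05},
  {"dp": [0, 0, 0.02], "rotation": [0, 0, 0], "claw": 0.05},
  {"dp": [0, 0, 0.05], "rotation": [0, 0, 0], "claw": 0.05},
  {"dp": [0, 0, 0.085], "rotation": [0, 0, 0], "claw": 0.05},
  {"dp": [0.005, -0.025, 0.12], "rotation": [0, 0, -4], "claw": 0.05},
  {"dp": [0.01, -0.05, 0.137], "rotation": [0, 0, -9], "claw": 0.05},
  {"dp": [0.016, -0.085, 0.137], "rotation": [0, 0, -14], "claw": 0.05},
])

```text
clock: 51.03
ee_pos: [0.488, 0.2158, 0.1878]
tool_rot: [0.003, 0.099, 0.995, 0.004]
ft_force: [0.2, 1.0, -1.0]
finger_gap: 0.05
```

Emit:
play_rows([
  {"dp": [0.006, -0.035, 0], "rotation": [0, 0, -4], "claw": 0.05},
  {"dp": [0.012, -0.07, 0], "rotation": [0, 0, -8.8], "claw": 0.05},
  {"dp": [0.019, -0.105, 0], "rotation": [0, 0, -8.8], "claw": 0.05},
  {"dp": [0.026, -0.14, 0], "rotation": [0, 0, -8.8], "claw": 0.05},
  {"dp": [0.032, -0.175, 0], "rotation": [0, 0, -8.8], "claw": 0.05},
  {"dp": [0.038, -0.208, 0], "rotation": [0, 0, -8.8], "claw": 0.05},
  {"dp": [0.042, -0.228, 0], "rotation": [0, 0, -8.8], "claw": 0.05},
  {"dp": [0.042, -0.228, -0.01], "rotation": [0, 0, -8.8], "claw": 0.05},
  {"dp": [0.042, -0.228, -0.02], "rotation": [0, 0, -8.8], "claw": 0.05},
  {"dp": [0.042, -0.228, -0.02], "rotation": [0, 0, -8.8], "claw": 0.05},
])

```text
clock: 51.87
ee_pos: [0.5268, -0.0141, 0.1619]
tool_rot: [-0.002, 0.174, 0.985, 0.0]
ft_force: [0.7, -0.8, -0.6]
finger_gap: 0.0498
```

Emit:
play_rows([
  {"dp": [0, 0, -0.02], "rotation": [0, 0, 0], "claw": 0.05},
  {"dp": [0, 0, -0.045], "rotation": [0, 0, 0], "claw": 0.05},
  {"dp": [0, 0, -0.06], "rotation": [0, 0, 0], "claw": 0.05},
  {"dp": [0, 0, -0.06], "rotation": [0, 0, 0], "claw": 0.05},
  {"dp": [0, 0, -0.06], "rotation": [0, 0, 0], "claw": 0.02},
  {"dp": [0, 0, -0.06], "rotation": [0, 0, 0], "claw": 0.02},
  {"dp": [0, 0, -0.06], "rotation": [0, 0, 0], "claw": 0.02},
  {"dp": [0, 0, -0.06], "rotation": [0, 0, 0], "claw": 0.02},
  {"dp": [0, 0, -0.06], "rotation": [0, 0, 0], "claw": 0.02},
  {"dp": [0, 0, -0.06], "rotation": [0, 0, 0], "claw": 0.02},
])

```text
clock: 52.7
ee_pos: [0.5288, -0.0149, 0.1048]
tool_rot: [0.001, 0.175, 0.985, 0.001]
ft_force: [-0.9, 0.8, 7.1]
finger_gap: 0.0298
```

```bash
python3 -c "
from chk import *
st();chkrack('t9')"
```

```text
{'clock': 52.7, 'ee_pos': [0.5288, -0.0149, 0.1048], 'tool_rot': [0.001, 0.1747, 0.9846, 0.0005], 'ft_force': [-0.9001, 0.8102, 7.149], 'finger_gap': 0.0298, 'joint_positions': [0.0886, 0.8206, -0.245, 1.9746, 0.4725, 0.3993, 0.6997]}
rack [0.5062 0.2998 0.022 ] 0.976
holder_top [379.1 228.5] [ 0.5014 -0.2886  0.078 ]
```

Emit:
play_rows([
  {"dp": [0, 0, 0.02], "rotation": [0, 0, 0], "claw": 0.02},
  {"dp": [0, 0, 0.05], "rotation": [0, 0, 0], "claw": 0.02},
  {"dp": [0, 0, 0.08], "rotation": [0, 0, 0], "claw": 0.02},
  {"dp": [-0.006, 0.025, 0.08], "rotation": [0, 0, 0], "claw": 0.02},
  {"dp": [-0.014, 0.06, 0.08], "rotation": [0, 0, 0], "claw": 0.02},
  {"dp": [-0.022, 0.095, 0.08], "rotation": [0, 0, 0], "claw": 0.02},
  {"dp": [-0.03, 0.13, 0.08], "rotation": [0, 0, 0], "claw": 0.02},
  {"dp": [-0.038, 0.165, 0.08], "rotation": [0, 0, 0], "claw": 0.02},
  {"dp": [-0.046, 0.198, 0.08], "rotation": [0, 0, 0], "claw": 0.02},
  {"dp": [-0.052, 0.226, 0.08], "rotation": [0, 0, 0], "claw": 0.02},
])

```text
clock: 53.63
ee_pos: [0.475, 0.2133, 0.184]
tool_rot: [-0.0, 0.174, 0.985, 0.0]
ft_force: [0.4, 0.3, -0.6]
finger_gap: 0.0298
```

Emit:
play_rows([
  {"dp": [-0.004, 0.0175, 0], "rotation": [0, 0, 0], "claw": 0.02},
  {"dp": [-0.004, 0.0175, -0.01], "rotation": [0, 0, 0], "claw": 0.02},
  {"dp": [-0.004, 0.0175, -0.03], "rotation": [0, 0, 0], "claw": 0.02},
  {"dp": [-0.004, 0.0175, -0.06], "rotation": [0, 0, 0], "claw": 0.02},
  {"dp": [-0.004, 0.0175, -0.09], "rotation": [0, 0, 0], "claw": 0.02},
  {"dp": [-0.004, 0.0175, -0.106], "rotation": [0, 0, 0], "claw": 0.02},
  {"dp": [-0.004, 0.0175, -0.106], "rotation": [0, 0, 0], "claw": 0.02},
  {"dp": [-0.004, 0.0175, -0.106], "rotation": [0, 0, 0], "claw": 0.02},
  {"dp": [-0.004, 0.0175, -0.106], "rotation": [0, 0, 0], "claw": 0.02},
])

```text
clock: 54.38
ee_pos: [0.4728, 0.2277, 0.0785]
tool_rot: [0.0, 0.175, 0.985, 0.0]
ft_force: [-0.0, -0.3, -0.7]
finger_gap: 0.0299
```

Emit:
play_rows([
  {"dp": [0, 0, -0.008], "rotation": [0, 0, 0], "claw": 0.02},
  {"dp": [0, 0, -0.016], "rotation": [0, 0, 0], "claw": 0.02},
  {"dp": [0, 0, -0.023], "rotation": [0, 0, 0], "claw": 0.02},
  {"dp": [0, 0, -0.028], "rotation": [0, 0, 0], "claw": 0.02},
  {"dp": [0, 0, -0.031], "rotation": [0, 0, 0], "claw": 0.02},
  {"dp": [0, 0, -0.031], "rotation": [0, 0, 0], "claw": 0.02},
  {"dp": [0, 0, -0.031], "rotation": [0, 0, 0], "claw": 0.02},
])

```text
clock: 54.97
ee_pos: [0.472, 0.2283, 0.0467]
tool_rot: [-0.0, 0.175, 0.985, -0.0]
ft_force: [-0.7, -1.2, 1.0]
finger_gap: 0.0299
```

Emit:
play_rows([
  {"dp": [0, 0, 0], "rotation": [0, 0, 0], "claw": 0.05},
  {"dp": [0, 0, 0], "rotation": [0, 0, 0], "claw": 0.05},
  {"dp": [0, 0, 0], "rotation": [0, 0, 0], "claw": 0.05},
  {"dp": [0, 0, 0], "rotation": [0, 0, 0], "claw": 0.05},
  {"dp": [0, 0, 0.02], "rotation": [0, 0, 0], "claw": 0.05},
  {"dp": [0, 0, 0.05], "rotation": [0, 0, 0], "claw": 0.05},
  {"dp": [0, 0, 0.085], "rotation": [0, 0, 0], "claw": 0.05},
  {"dp": [0.008, -0.015, 0.12], "rotation": [0, 0, 3], "claw": 0.05},
  {"dp": [0.018, -0.035, 0.137], "rotation": [0, 0, 5.5], "claw": 0.05},
  {"dp": [0.033, -0.067, 0.137], "rotation": [0, 0, 5.5], "claw": 0.05},
])

```text
clock: 55.8
ee_pos: [0.5067, 0.165, 0.1881]
tool_rot: [0.003, 0.124, 0.992, 0.003]
ft_force: [0.4, 0.2, -0.9]
finger_gap: 0.0498
```

Emit:
play_rows([
  {"dp": [0.016, -0.032, 0], "rotation": [0, 0, 0], "claw": 0.05},
  {"dp": [0.032, -0.065, 0], "rotation": [0, 0, 0], "claw": 0.05},
  {"dp": [0.049, -0.099, 0], "rotation": [0, 0, 0], "claw": 0.05},
  {"dp": [0.065, -0.132, 0], "rotation": [0, 0, 0], "claw": 0.05},
  {"dp": [0.08, -0.162, 0], "rotation": [0, 0, 0], "claw": 0.05},
  {"dp": [0.09, -0.182, 0], "rotation": [0, 0, 0], "claw": 0.05},
  {"dp": [0.092, -0.1865, -0.01], "rotation": [0, 0, 0], "claw": 0.05},
  {"dp": [0.092, -0.1865, -0.02], "rotation": [0, 0, 0], "claw": 0.05},
  {"dp": [0.092, -0.1865, -0.02], "rotation": [0, 0, 0], "claw": 0.05},
  {"dp": [0.092, -0.1865, -0.02], "rotation": [0, 0, 0], "claw": 0.05},
])

```text
clock: 56.63
ee_pos: [0.5956, -0.0227, 0.1627]
tool_rot: [-0.002, 0.126, 0.992, 0.001]
ft_force: [-0.7, -0.1, -0.1]
finger_gap: 0.0498
```

Emit:
play_rows([
  {"dp": [0, 0, -0.02], "rotation": [0, 0, 0], "claw": 0.05},
  {"dp": [0, 0, -0.045], "rotation": [0, 0, 0], "claw": 0.05},
  {"dp": [0, 0, -0.06], "rotation": [0, 0, 0], "claw": 0.05},
  {"dp": [0, 0, -0.06], "rotation": [0, 0, 0], "claw": 0.05},
  {"dp": [0, 0, -0.06], "rotation": [0, 0, 0], "claw": 0.02},
  {"dp": [0, 0, -0.06], "rotation": [0, 0, 0], "claw": 0.02},
  {"dp": [0, 0, -0.06], "rotation": [0, 0, 0], "claw": 0.02},
  {"dp": [0, 0, -0.06], "rotation": [0, 0, 0], "claw": 0.02},
  {"dp": [0, 0, -0.06], "rotation": [0, 0, 0], "claw": 0.02},
  {"dp": [0, 0, -0.06], "rotation": [0, 0, 0], "claw": 0.02},
])

```text
clock: 57.47
ee_pos: [0.598, -0.0247, 0.1051]
tool_rot: [0.001, 0.127, 0.992, 0.001]
ft_force: [-0.9, 0.8, 6.7]
finger_gap: 0.03
```

```bash
python3 -c "
from chk import *
st();chkrack('t10')"
```

```text
{'clock': 57.4667, 'ee_pos': [0.598, -0.0247, 0.1051], 'tool_rot': [0.0012, 0.1272, 0.9919, 0.0005], 'ft_force': [-0.8672, 0.825, 6.69], 'finger_gap': 0.03, 'joint_positions': [0.1525, 0.8831, -0.3327, 1.7603, 0.4799, 0.5768, 0.8415]}
rack [0.5062 0.2998 0.022 ] 0.976
holder_top [379.7 229.8] [ 0.4982 -0.29    0.078 ]
```

Emit:
play_rows([
  {"dp": [0, 0, 0.02], "rotation": [0, 0, 0], "claw": 0.02},
  {"dp": [0, 0, 0.05], "rotation": [0, 0, 0], "claw": 0.02},
  {"dp": [0, 0, 0.08], "rotation": [0, 0, 0], "claw": 0.02},
  {"dp": [-0.006, 0.025, 0.08], "rotation": [0, 0, 0], "claw": 0.02},
  {"dp": [-0.014, 0.06, 0.08], "rotation": [0, 0, 0], "claw": 0.02},
  {"dp": [-0.022, 0.098, 0.08], "rotation": [0, 0, 0], "claw": 0.02},
  {"dp": [-0.03, 0.136, 0.08], "rotation": [0, 0, 0], "claw": 0.02},
  {"dp": [-0.038, 0.172, 0.08], "rotation": [0, 0, 0], "claw": 0.02},
  {"dp": [-0.046, 0.206, 0.08], "rotation": [0, 0, 0], "claw": 0.02},
  {"dp": [-0.052, 0.236, 0.08], "rotation": [0, 0, 0], "claw": 0.02},
])

```text
clock: 58.4
ee_pos: [0.5439, 0.2133, 0.184]
tool_rot: [-0.0, 0.127, 0.992, 0.0]
ft_force: [0.5, 0.0, -0.6]
finger_gap: 0.0297
```

Emit:
play_rows([
  {"dp": [-0.003, 0.019, 0], "rotation": [0, 0, 0], "claw": 0.02},
  {"dp": [-0.003, 0.019, -0.01], "rotation": [0, 0, 0], "claw": 0.02},
  {"dp": [-0.003, 0.019, -0.03], "rotation": [0, 0, 0], "claw": 0.02},
  {"dp": [-0.003, 0.019, -0.06], "rotation": [0, 0, 0], "claw": 0.02},
  {"dp": [-0.003, 0.019, -0.09], "rotation": [0, 0, 0], "claw": 0.02},
  {"dp": [-0.003, 0.019, -0.106], "rotation": [0, 0, 0], "claw": 0.02},
  {"dp": [-0.003, 0.019, -0.106], "rotation": [0, 0, 0], "claw": 0.02},
  {"dp": [-0.003, 0.019, -0.106], "rotation": [0, 0, 0], "claw": 0.02},
  {"dp": [-0.003, 0.019, -0.106], "rotation": [0, 0, 0], "claw": 0.02},
])

```text
clock: 59.15
ee_pos: [0.543, 0.2294, 0.0787]
tool_rot: [0.001, 0.128, 0.992, 0.0]
ft_force: [-0.1, 0.0, -1.6]
finger_gap: 0.0296
```

Emit:
play_rows([
  {"dp": [0, 0, -0.008], "rotation": [0, 0, 0], "claw": 0.02},
  {"dp": [0, 0, -0.016], "rotation": [0, 0, 0], "claw": 0.02},
  {"dp": [0, 0, -0.023], "rotation": [0, 0, 0], "claw": 0.02},
  {"dp": [0, 0, -0.028], "rotation": [0, 0, 0], "claw": 0.02},
  {"dp": [0, 0, -0.031], "rotation": [0, 0, 0], "claw": 0.02},
  {"dp": [0, 0, -0.031], "rotation": [0, 0, 0], "claw": 0.02},
  {"dp": [0, 0, -0.031], "rotation": [0, 0, 0], "claw": 0.02},
])

```text
clock: 59.73
ee_pos: [0.5419, 0.2294, 0.0471]
tool_rot: [-0.0, 0.127, 0.992, -0.0]
ft_force: [-1.2, -0.5, 4.7]
finger_gap: 0.0293
```

Releasing it, then going up for a last look at the rack, and after that the stand and holder.

Emit:
play_rows([
  {"dp": [0, 0, 0], "rotation": [0, 0, 0], "claw": 0.05},
  {"dp": [0, 0, 0], "rotation": [0, 0, 0], "claw": 0.05},
  {"dp": [0, 0, 0], "rotation": [0, 0, 0], "claw": 0.05},
  {"dp": [0, 0, 0], "rotation": [0, 0, 0], "claw": 0.05},
  {"dp": [0, 0, 0.02], "rotation": [0, 0, 0], "claw": 0.05},
  {"dp": [0, 0, 0.055], "rotation": [0, 0, 0], "claw": 0.05},
  {"dp": [0, 0, 0.095], "rotation": [0, 0, 0], "claw": 0.05},
  {"dp": [0, 0.02, 0.13], "rotation": [0, 0, 0], "claw": 0.05},
  {"dp": [0, 0.04, 0.165], "rotation": [0, 0, 0], "claw": 0.05},
  {"dp": [0, 0.06, 0.2], "rotation": [0, 0, 0], "claw": 0.05},
])

```text
clock: 60.57
ee_pos: [0.5419, 0.2899, 0.2487]
tool_rot: [-0.0, 0.128, 0.992, 0.0]
ft_force: [1.1, 1.0, -0.3]
finger_gap: 0.05
```

Emit:
play_rows([
  {"dp": [0, 0, 0.013], "rotation": [0, 0, 0], "claw": 0.05},
  {"dp": [0, 0, 0.013], "rotation": [0, 0, 0], "claw": 0.05},
  {"dp": [0, 0, 0.013], "rotation": [0, 0, 0], "claw": 0.05},
  {"dp": [0, 0, 0.013], "rotation": [0, 0, 0], "claw": 0.05},
  {"dp": [0, 0, 0.013], "rotation": [0, 0, 0], "claw": 0.05},
  {"dp": [0, 0, 0.013], "rotation": [0, 0, 0], "claw": 0.05},
])

```text
clock: 61.07
ee_pos: [0.5417, 0.2885, 0.258]
tool_rot: [-0.001, 0.128, 0.992, -0.001]
ft_force: [0.5, 0.6, -0.9]
finger_gap: 0.0498
```

```bash
python3 - <<'E'
from fit import *
st();C=cam("wrist");im=arm.get_image("wrist")[:,:,::-1].copy()
rackpill(im,C,[.505,.299,0.027],[(-.035,.07),(-.035,0),(-.035,-.07),(.035,-.07),(.035,0)])
sc=arm.get_image("scene")[:,:,::-1];a=cv2.resize(sc[100:290,120:410],(580,380))
cv2.imwrite("pics/f1.png",np.hstack([cv2.resize(im[:290,100:],(412,290)),np.zeros((290,1,3),np.uint8),cv2.resize(sc[120:250,140:310],(380,290))]))
E
```

```text
{'clock': 61.0667, 'ee_pos': [0.5417, 0.2885, 0.258], 'tool_rot': [-0.0012, 0.1277, 0.9918, -0.0012], 'ft_force': [0.4692, 0.6421, -0.9428], 'finger_gap': 0.0498, 'joint_positions': [-0.3496, 0.6952, -0.3861, 1.5951, 0.3091, 0.9157, 0.4694]}
rack [0.5056 0.2994 0.029 ] 0.987
hole (-0.035, 0.07) [0.4686 0.3683] pillar [0.4666 0.3673] flat-normal deg 36.8 0.938
hole (-0.035, 0) [0.4706 0.2984] pillar [0.4687 0.2971] flat-normal deg 36.8 0.931
hole (-0.035, -0.07) [0.4726 0.2284] pillar [0.4707 0.2284] flat-normal deg 14.0 0.917
hole (0.035, -0.07) [0.5426 0.2304] pillar [0.5397 0.2305] flat-normal deg 13.5 0.92
hole (0.035, 0) [0.5406 0.3004] pillar [0.5405 0.2997] flat-normal deg 51.1 0.919
```

View pics/f1.png

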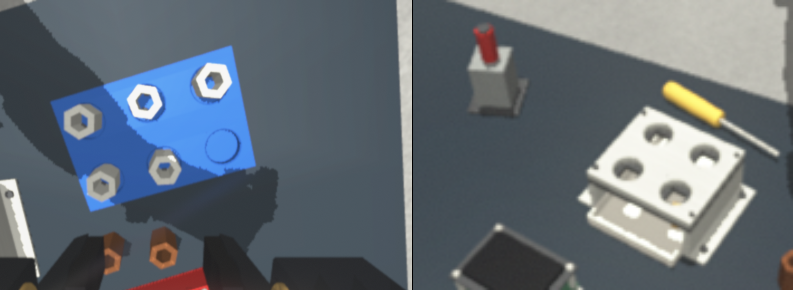

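```bash
python3 - <<'E'
from fit import *
st();C=cam("wrist");im=arm.get_image("wrist")[:,:,::-1].copy()
I=im.astype(int); blue=(I[:,:,0]-I[:,:,2]>60)
for h in((.4686,.3683),(.4706,.2984),(.4726,.2284),(.5426,.2304),(.5406,.3004)):
    print(h,end=" ")
    for zt in(.050,.054,.058,.064):
        p,f=fit(lambda x,y,a:hexp(x,y,a,(.018,zt)),[*h,.6],~blue,C,pad=3);print(zt,p[:2].round(4),round(f,3),end=" | ")
    print()
for n,z in(("sleeve0",.012),("drift",.008),("holder_top",.078)):
  im=arm.get_image("scene")
  for r in arm.place_of(n,"scene"): print(n,np.round(r["location"]),round(r["confidence"],2),ray("scene",r["location"],z).round(3))
sc=im[:,:,::-1];cv2.imwrite("pics/f2.png",cv2.resize(sc[165:245,205:305],None,fx=7,fy=7,interpolation=cv2.INTER_CUBIC))
E
```

```text
{'clock': 61.1667, 'ee_pos': [0.5419, 0.289, 0.2586], 'tool_rot': [-0.0008, 0.1276, 0.9918, -0.0007], 'ft_force': [0.0816, 0.8059, -0.0479], 'finger_gap': 0.0502, 'joint_positions': [-0.3498, 0.6947, -0.3866, 1.5943, 0.309, 0.9158, 0.4694]}
(0.4686, 0.3683) 0.05 [0.4666 0.3685] 0.906 | 0.054 [0.4666 0.3674] 0.937 | 0.058 [0.4668 0.3668] 0.963 | 0.064 [0.467  0.3658] 0.964 | 
(0.4706, 0.2984) 0.05 [0.4683 0.297 ] 0.907 | 0.054 [0.4684 0.2973] 0.929 | 0.058 [0.4686 0.2974] 0.95 | 0.064 [0.4686 0.2976] 0.972 | 
(0.4726, 0.2284) 0.05 [0.4706 0.2276] 0.876 | 0.054 [0.4706 0.2282] 0.91 | 0.058 [0.4706 0.2295] 0.943 | 0.064 [0.4706 0.2307] 0.977 | 
(0.5426, 0.2304) 0.05 [0.5402 0.2297] 0.876 | 0.054 [0.5399 0.2304] 0.919 | 0.058 [0.539  0.2311] 0.952 | 0.064 [0.5382 0.2323] 0.958 | 
(0.5406, 0.3004) 0.05 [0.5411 0.2997] 0.888 | 0.054 [0.5404 0.2998] 0.923 | 0.058 [0.5399 0.2999] 0.955 | 0.064 [0.5386 0.3001] 0.969 | 
sleeve0 [358. 215.] 0.16 [0.479 0.304 0.012]
holder_top [174. 145.] 0.67 [ 0.498 -0.294  0.078]
holder_top [236. 198.] 0.35 [ 0.613 -0.019  0.078]
```

View pics/f2.png

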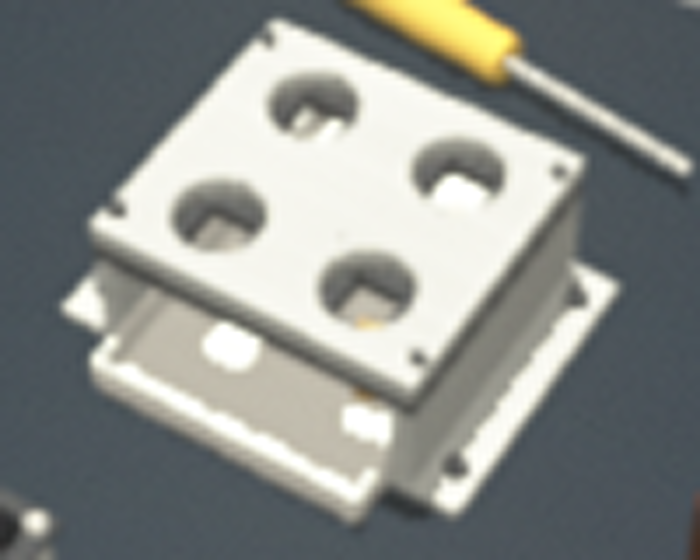

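Emit:
play_rows([
  {"dp": [0.005, -0.04, 0], "rotation": [0, 0, 5], "claw": 0.05},
  {"dp": [0.01, -0.08, 0], "rotation": [0, 0, 10], "claw": 0.05},
  {"dp": [0.015, -0.12, 0], "rotation": [0, 0, 15], "claw": 0.05},
  {"dp": [0.02, -0.16, 0], "rotation": [0, 0, 15], "claw": 0.05},
  {"dp": [0.027, -0.2, 0], "rotation": [0, 0, 15], "claw": 0.05},
  {"dp": [0.035, -0.24, 0], "rotation": [0, 0, 15], "claw": 0.05},
  {"dp": [0.043, -0.28, 0], "rotation": [0, 0, 15], "claw": 0.05},
  {"dp": [0.05, -0.32, 0], "rotation": [0, 0, 15], "claw": 0.05},
  {"dp": [0.05, -0.34, 0], "rotation": [0, 0, 15], "claw": 0.05},
  {"dp": [0.05, -0.34, 0], "rotation": [0, 0, 15], "claw": 0.05},
])

```text
clock: 62.35
ee_pos: [0.5921, -0.0584, 0.2591]
tool_rot: [-0.0, 0.002, 1.0, -0.002]
ft_force: [-0.8, -0.2, 0.1]
finger_gap: 0.05
```

Emit:
play_rows([
  {"dp": [0, 0, 0], "rotation": [0, 0, 0], "claw": 0.05},
  {"dp": [0, 0, 0], "rotation": [0, 0, 0], "claw": 0.05},
  {"dp": [0, 0, 0], "rotation": [0, 0, 0], "claw": 0.05},
  {"dp": [0, 0, 0], "rotation": [0, 0, 0], "claw": 0.05},
])

```text
clock: 62.68
ee_pos: [0.5922, -0.0481, 0.26]
tool_rot: [0.0, -0.005, 1.0, 0.001]
ft_force: [-0.2, 0.5, 0.5]
finger_gap: 0.0502
```

```bash
python3 - <<'E'
from fit import *
st();C=cam("wrist");im=arm.get_image("wrist")[:,:,::-1].copy();cv2.imwrite("pics/w13raw.png",im)
q=proj("wrist",[[.5675,.0146,.06]])[0].astype(int);d=proj("wrist",[[.5,-.29,.1]])[0].astype(int);print(q,d)
a=cv2.resize(im[max(0,q[1]-80):q[1]+80,max(0,q[0]-90):q[0]+90],(540,480),interpolation=cv2.INTER_CUBIC)
t=arm.get_image("top")[:,:,::-1];b=np.zeros((480,250,3),np.uint8)
b[:240]=cv2.resize(im[0:120,0:125],(250,240));b[240:]=cv2.resize(t[200:260,340:402],(250,240))
cv2.imwrite("pics/f3.png",np.hstack([a,b]))
for r in arm.place_of("sleeve0","wrist"): print(np.round(r["location"]),round(r["confidence"],2),ray("wrist",r["location"],.012).round(3))
I=im.astype(int);red=((I[:,:,2]-I[:,:,1]>40)&(I[:,:,2]-I[:,:,0]>40)).astype(np.uint8)
E
```

```text
{'clock': 62.6833, 'ee_pos': [0.5922, -0.0481, 0.26], 'tool_rot': [0.0001, -0.0048, 1.0, 0.0005], 'ft_force': [-0.2396, 0.5199, 0.4734], 'finger_gap': 0.0502, 'joint_positions': [0.2884, 0.6817, -0.4998, 1.6538, 0.3921, 0.9071, 1.2186]}
[315 151] [-34  74]
[281. 108.] 0.56 [ 0.527 -0.019  0.012]
[339. 119.] 0.56 [0.538 0.048 0.012]
[331. 176.] 0.49 [0.605 0.044 0.012]
```

View pics/f3.png

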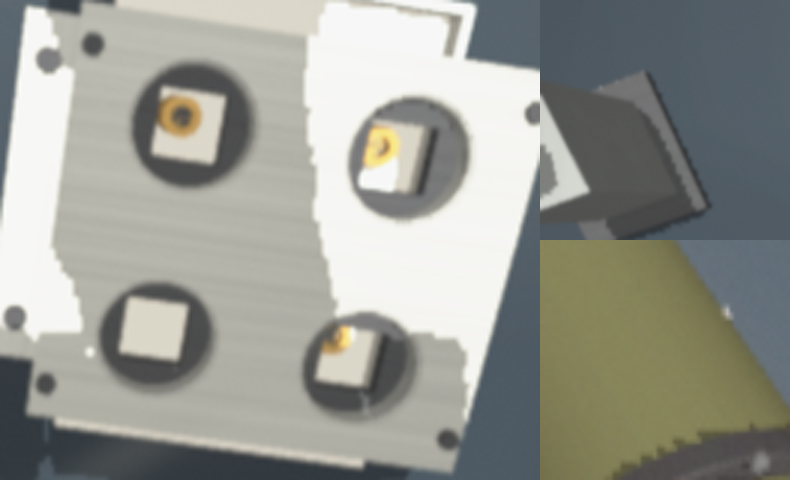

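Three sleeves stand in the tray under nests N0 (190,120), N1 (382,145) and N3 (340,340). Nothing shows under N2. I'll search for the fourth by colour.

```bash
cat > brass.py <<'E'
from h import *
def brass(im):
    h=cv2.cvtColor(im,cv2.COLOR_BGR2HSV);return ((h[:,:,0]>=10)&(h[:,:,0]<=28)&(h[:,:,1]>70)&(h[:,:,2]>60)).astype(np.uint8)
def blobs(im,n,z=None):
    k,l,s,c=cv2.connectedComponentsWithStats(brass(im))
    for i in range(1,k):
        if s[i,4]>=3: print(n,c[i].round(),"area",s[i,4],im[l==i].mean(0).round()[::-1],ray(n,c[i],z)[:2].round(3) if z else "")
E
python3 - <<'E'
from brass import *
f=cv2.imread("pics/f1.png")[:,:412];print("rack view");blobs(f,"x")
print("wrist now");blobs(cv2.imread("pics/w13raw.png")[:255],"wrist",.035)
print("scene");im=arm.get_image("scene")[:,:,::-1].copy();cv2.imwrite("pics/s9.png",im)
c=im.copy();c[:165]=0;c[250:]=0;c[:,:205]=0;c[:,310:]=0;blobs(c,"scene",.012)
for i in("w10raw","w12raw"):
    print(i);blobs(cv2.imread(f"pics/{i}.png")[:255],"x")
E
```

```text
rack view
x [163. 250.] area 822 [122.  80.  55.] 
x [112. 251.] area 493 [116.  77.  55.] 
x [ 28. 286.] area 108 [98. 82. 53.] 
x [279. 286.] area 103 [108.  91.  60.] 
wrist now
wrist [312.   5.] area 489 [157. 131.  59.] [0.429 0.006]
wrist [284. 109.] area 142 [172. 142.  93.] [ 0.527 -0.017]
wrist [351. 119.] area 124 [232. 209. 135.] [0.537 0.055]
wrist [337. 185.] area 54 [193. 166. 110.] [0.609 0.045]
wrist [478. 202.] area 1683 [102.  68.  47.] [0.628 0.21 ]
scene
scene [269. 169.] area 166 [163. 136.  68.] [ 0.416 -0.001]
scene [307. 241.] area 67 [107.  70.  50.] [0.621 0.199]
w10raw
x [373.  14.] area 2116 [175. 151.  64.] 
x [505. 218.] area 244 [69. 46. 33.] 
w12raw
x [365.  15.] area 2124 [172. 148.  63.] 
x [502. 218.] area 390 [69. 46. 33.]
```

Emit:
play_rows([
  {"dp": [0.01, 0.04, 0], "rotation": [0, 0, 0], "claw": 0.05},
  {"dp": [0.02, 0.08, 0], "rotation": [0, 0, 0], "claw": 0.05},
  {"dp": [0.03, 0.12, 0], "rotation": [0, 0, 0], "claw": 0.05},
  {"dp": [0.05, 0.16, 0], "rotation": [0, 0, 0], "claw": 0.05},
  {"dp": [0.05, 0.18, 0], "rotation": [0, 0, 0], "claw": 0.05},
  {"dp": [0.05, 0.18, 0], "rotation": [0, 0, 0], "claw": 0.05},
  {"dp": [0.05, 0.18, 0], "rotation": [0, 0, 0], "claw": 0.05},
  {"dp": [0.05, 0.18, 0], "rotation": [0, 0, 0], "claw": 0.05},
])

```text
clock: 63.55
ee_pos: [0.642, 0.1284, 0.2595]
tool_rot: [-0.0, -0.003, 1.0, -0.001]
ft_force: [0.2, -0.7, 0.6]
finger_gap: 0.0502
```

```bash
cat > v.py <<'E'
from brass import *
import sys
st();im=arm.get_image("wrist")[:,:,::-1].copy();cv2.imwrite(f"pics/{sys.argv[1]}.png",im)
q=proj("wrist",[[.597,-.025,.06]])[0];print("N2 at",q.round())
blobs(im[:255],"wrist",.012)
print(im[int(q[1])-8:int(q[1])+9:4,int(q[0])-8:int(q[0])+9:4].max(2))
E
python3 v.py v1
```

```text
{'clock': 63.55, 'ee_pos': [0.642, 0.1284, 0.2595], 'tool_rot': [-0.0003, -0.0029, 1.0, -0.0009], 'ft_force': [0.1572, -0.7298, 0.5539], 'finger_gap': 0.0502, 'joint_positions': [-0.0256, 0.7613, -0.4711, 1.4591, 0.3796, 1.0134, 0.9893]}
N2 at [102. 130.]
wrist [109.  57.] area 110 [197. 165. 103.] [ 0.524 -0.03 ]
wrist [182.  68.] area 155 [139. 114.  74.] [0.535 0.048]
wrist [176. 137.] area 156 [208. 176. 111.] [0.609 0.037]
wrist [326. 158.] area 897 [105.  69.  46.] [0.633 0.213]
wrist [384. 166.] area 1045 [99. 65. 44.] [0.642 0.281]
wrist [331. 226.] area 25 [137.  95.  57.] [0.719 0.224]
wrist [317. 233.] area 63 [124.  95.  57.] [0.728 0.207]
wrist [341. 240.] area 72 [130.  97.  58.] [0.739 0.239]
[[ 99 108 114 139 123]
 [ 99 109 123 177 178]
 [ 99 110 123 177 178]
 [ 99 109 124 178 177]
 [ 99 109 124 178 178]]
```

Emit:
play_rows([
  {"dp": [0, -0.04, 0], "rotation": [0, 0, 0], "claw": 0.05},
  {"dp": [0, -0.08, 0], "rotation": [0, 0, 0], "claw": 0.05},
  {"dp": [0, -0.12, 0], "rotation": [0, 0, 0], "claw": 0.05},
  {"dp": [0.01, -0.16, 0], "rotation": [0, 0, 0], "claw": 0.05},
  {"dp": [0.02, -0.2, 0], "rotation": [0, 0, 0], "claw": 0.05},
  {"dp": [0.03, -0.24, 0], "rotation": [0, 0, 0], "claw": 0.05},
  {"dp": [0.05, -0.28, 0], "rotation": [0, 0, 0], "claw": 0.05},
  {"dp": [0.05, -0.28, 0], "rotation": [0, 0, 0], "claw": 0.05},
  {"dp": [0.05, -0.28, 0], "rotation": [0, 0, 0], "claw": 0.05},
  {"dp": [0.05, -0.28, 0], "rotation": [0, 0, 0], "claw": 0.05},
])

```text
clock: 64.43
ee_pos: [0.6913, -0.1512, 0.2595]
tool_rot: [-0.0, -0.002, 1.0, 0.0]
ft_force: [0.6, 0.1, 0.5]
finger_gap: 0.0498
```

```bash
python3 v.py v2
```

```text
{'clock': 64.4333, 'ee_pos': [0.6913, -0.1512, 0.2595], 'tool_rot': [-0.0004, -0.0022, 1.0, 0.0003], 'ft_force': [0.5548, 0.0633, 0.4665], 'finger_gap': 0.0498, 'joint_positions': [0.3744, 0.8429, -0.4895, 1.2689, 0.3987, 1.1256, 1.4291]}
N2 at [384.  79.]
wrist [398.   5.] area 101 [196. 165. 106.] [ 0.522 -0.001]
wrist [472.  14.] area 60 [199. 166. 106.] [0.53  0.077]
wrist [381.  72.] area 58 [134. 110.  72.] [ 0.587 -0.011]
wrist [448.  90.] area 48 [200. 169. 112.] [0.606 0.066]
[[105 154 127 147 115]
 [109 138 167 185 184]
 [140 172 185 184 184]
 [175 186 185 185 184]
 [245 245 196 185 184]]
```

All four sleeves are in the tray; the fourth is under N2 at about (0.587, -0.011). One last numeric check on the drift, then I hand in.

```bash
python3 - <<'E'
from fit import *
im=arm.get_image("scene")[:,:,::-1].copy();C=cam("scene")
I=im.astype(int);red=((I[:,:,2]-I[:,:,1]>40)&(I[:,:,2]-I[:,:,0]>40)).astype(np.uint8)
im0=cv2.imread("pics/s0.png").astype(int);red0=((im0[:,:,2]-im0[:,:,1]>40)&(im0[:,:,2]-im0[:,:,0]>40)).astype(np.uint8)
for n,m in(("start",red0),("now",red)):
  p,f=fit(lambda x,y,a:hexp(x,y,a,(.078,.130),.0127),[.5005,-.29,.6],m,C,pad=5);print(n,p[:2].round(4),round(f,3), cv2.boundingRect(m[120:160,150:195]))
rackpill(im,C,[.505,.299,.027],[])
arm.close_job()
E
```

```text
start [ 0.5012 -0.2913] 0.759 (17, 11, 11, 18)
now [ 0.497  -0.2959] 0.123 (18, 14, 7, 4)
rack [0.5056 0.2985 0.0248] 0.761
the job is handed in; nothing more can be done
```

The job is handed in, but my last check on the drift failed, so its final position is not confirmed. No limit or penalty was reported during the run.

**What I did**
- Four of the five pillars still held brass sleeves. I stood each one in its own nest, pushed the sleeve through with the drift, put the drift back in its holder and returned each pillar to its rack hole.
- The fifth pillar was already empty and stayed where it was.
- The work took about 64 s of the 210 s allowed.

**Last checks**
- **Sleeves:** All four bores looked empty after the push. I found all four sleeves in the catch tray: three standing under their nests, and the fourth (under N2) identified only by its brass colour through the opening.
- **Pillars:** All five stand in rack holes, within 0 to 3 mm of centre. A height test gave the same result for the four moved pillars as for the untouched one. It can't rule out a few millimetres of height, because its best match was too tall for all five. The rack had not moved.
- **Drift, disagreement:** The final scene-camera fit gave only 0.12 overlap, against 0.76 at the start, with just a small patch of red still visible at the same place. I think the arm was blocking the view, but that script handed the job in without waiting for the result. The pictures before it showed the drift upright and seated in the holder, at 41 s (wrist) and 61 s (scene).

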